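Pin the hold-down bars of the specimen fixture

TASK

The hold-down bars on the specimen fixture lie a little out of line with the holes under them. Pull the drawer of the accessory cabinet right out to its stop, and with the taper pins from its rack drive one pin down through each end hole of every bar present into the fixture hole beneath, until the pin's shoulder sits on the bar and the bar is pulled into line over its row. Then push the drawer fully shut, and leave the bottle, the steel disc and the jar alone.

Things in the scene. Friction and masses are not known exactly. Their poses are not given: they have to be found in the camera images.
- fixture: specimen fixture, an aluminium block 260 mm (x) by 220 mm (y), 50 mm high, fixed to the bench, with two rows of two 15 mm holes bored right through, at x = -55 and +55 mm, y = -65 and +65 mm of its frame. A polished round specimen lies flush in the middle of each row. Origin at the centre of its underside, z up.
- seat1 (a point): middle of the row of holes at the fixture's x = -55 mm, on its top face (z = 50 mm); axes as the fixture's; its two holes are 65 mm either way along y. A bar in line has its origin here.
- seat2 (a point): the same for the row at the fixture's x = +55 mm.
- bar1: hold-down bar of dark steel, 40 mm (x) by 170 mm (y) by 10 mm, about 0.4 kg, loose, with a 15 x 27 mm window in its middle and a 15 mm hole 65 mm to either side of the centre along its y. Origin at the centre of its underside. At the start it lies on the fixture over one of the two rows, a few mm out of line. It may be absent.
- bar2: hold-down bar of dark steel, 40 mm (x) by 170 mm (y) by 10 mm, about 0.4 kg, loose, with a 15 x 27 mm window in its middle and a 15 mm hole 65 mm to either side of the centre along its y. Origin at the centre of its underside. At the start it lies on the fixture over one of the two rows, a few mm out of line. It may be absent.
- bar1_a (a point): mouth of bar1's hole at its y = -65 mm, centre, on the top face
- bar1_b (a point): mouth of bar1's hole at its y = +65 mm, centre, on the top face
- bar2_a (a point): mouth of bar2's hole at its y = -65 mm, centre, on the top face
- bar2_b (a point): mouth of bar2's hole at its y = +65 mm, centre, on the top face
- pin1: turned steel taper pin standing upright at the start, one of four alike: 13.5 mm shank 45 mm long whose lowest 27 mm taper to a 5 mm tip; above it a shoulder 24 mm across and 6 mm thick, an 18 mm round grip 30 mm long and a 24 mm end cap 5 mm thick, 86 mm in all, 0.12 kg. Origin at the tip, z up along the pin; the shoulder's underside is at z = 45 mm, the grip from 51 to 81 mm. At the start it stands in a 15 mm hole of the rack in the drawer.
- pin2: turned steel taper pin standing upright at the start, one of four alike: 13.5 mm shank 45 mm long whose lowest 27 mm taper to a 5 mm tip; above it a shoulder 24 mm across and 6 mm thick, an 18 mm round grip 30 mm long and a 24 mm end cap 5 mm thick, 86 mm in all, 0.12 kg. Origin at the tip, z up along the pin; the shoulder's underside is at z = 45 mm, the grip from 51 to 81 mm. At the start it stands in a 15 mm hole of the rack in the drawer.
- pin3: turned steel taper pin standing upright at the start, one of four alike: 13.5 mm shank 45 mm long whose lowest 27 mm taper to a 5 mm tip; above it a shoulder 24 mm across and 6 mm thick, an 18 mm round grip 30 mm long and a 24 mm end cap 5 mm thick, 86 mm in all, 0.12 kg. Origin at the tip, z up along the pin; the shoulder's underside is at z = 45 mm, the grip from 51 to 81 mm. At the start it stands in a 15 mm hole of the rack in the drawer.
- pin4: turned steel taper pin standing upright at the start, one of four alike: 13.5 mm shank 45 mm long whose lowest 27 mm taper to a 5 mm tip; above it a shoulder 24 mm across and 6 mm thick, an 18 mm round grip 30 mm long and a 24 mm end cap 5 mm thick, 86 mm in all, 0.12 kg. Origin at the tip, z up along the pin; the shoulder's underside is at z = 45 mm, the grip from 51 to 81 mm. At the start it stands in a 15 mm hole of the rack in the drawer.
- cabinet: grey accessory cabinet fixed to the bench, 220 mm wide, 200 mm deep, 116 mm high, with one drawer that slides out along the cabinet's -x. Its origin lies on the bench, centred, 60 mm in front of the shut drawer's face (the cabinet stands on its +x side); z up. In the drawer, in a row along y, the four pins stand in a fixed black rack 46 mm high, 60 mm behind the drawer's outer face, 44 mm apart; the drawer's front reaches 110 mm above the bench.
- drawer (a joint): how far the drawer is out, m: 0 shut, 0.130 at its stop; it stays where it is left (friction about 1.5 N)
- drawer_handle (a point): middle of the drawer's steel bar handle, 10 mm thick and 100 mm long along the cabinet's y, 85 mm above the bench, standing 45 mm in front of the drawer's face (40 mm free behind it); moves with the drawer
- bottle: white wash bottle, 60 mm across and 160 mm tall. It is a bystander: leave it where it stands. Origin at the centre of its underside.
- test_block: steel hardness reference disc, 64 mm across, 15 mm high. It is a bystander: leave it where it stands. Origin at the centre of its underside.
- jar: glass jar with a black lid, 64 mm across, 80 mm tall. It is a bystander: leave it where it stands. Origin at the centre of its underside.
Mind the look-alikes: they are no part of the job. What is shaped like the bar1 but red is not meant. Leave any orange look-alike of the bar2 alone.

How it is judged:
By the outcome, as a careful person would: the job done as asked, in the order asked, and still so for the second after the job is handed in, with the robot touching nothing.
Of bar1, bar2 only 1 to 2 are there at a start; the rules pass over those that are not, and their reading is None.
At some moment in a run one of bar1, bar2 may be knocked a few centimetres aside while the robot is not near it.
It also fails if it takes over 210 s, if anything falls off the work surface, if the arm or the gripper's body presses on something with over 40 N, if the wrist force passes 120 N, or if a joint passes its speed limit or range.

ROBOT

A 7-joint arm with a two-finger parallel gripper is mounted at the origin on the work surface. World frame = base frame: x ahead of the robot, y to its left, z up, the work surface at z = 0. Lengths are in m, angles in rad, forces in N, time in s.
With the tool pointing down it reaches from about 0.35 to 0.9 m from the base axis. Payload 8.1 kg.
Tool frame: the origin (TCP) lies at the very end of the fingers, on their centre line; the grasp point (between the pads) lies 19 mm behind it; z points along the fingers, y is the direction in which the jaws open and shut (so a half turn about z gives the same grasp; the last joint's range is limited). The gripper opens to 92 mm and grips with 3 to 60 N. Pads are 19 mm wide; open, the fingers measure 130 mm over their backs; the gripper's body (75 mm by 190 mm) begins 47 mm behind the grasp point.
Start: joints at [-1.252, 0.434, 0.025, 1.573, -0.012, 1.134, -0.075], TCP at [0.256, 0.57, 0.227] pointing down, gripper open.
Joint ranges: [-2.62, 2.62], [-0.44, 2.09], [-1.27, 1.32], [0.08, 2.57], [-1.32, 4.46], [0.12, 2], [-2.74, 2.74]. Speed limits (rad/s): [2.22, 2.22, 3.01, 3.01, 3.14, 3.14, 3.14].

INTERFACE

Orientations are given as a rotation vector (axis times angle).
In Python, from cell import observe, get_image, sign_off gives the robot as it stands.
- The arm moves only by the tool arm_command, never from a script. Its argument "deltas" is a list of rows, each an object with "xyz": the shift along the tool's x, y, z in cm, a list of three; "turn": the turn about the tool's z in degrees; "jaw": the closure in counts, from 0 (fully open) to 255 (shut). A call has 1 to 5 rows; each row is the pose to reach, as a shift and turn from the pose measured when the call began, along the tool's axes at that moment; what a row does not reach only later rows make up. A row lasts 1/12 s, in which the tool goes at most 41.7 mm and 7.16 degrees, less where a joint would pass 70% of its speed; a pose out of reach is approached as far as the arm can. A call with a gripper value outside its range is refused whole. The fingers move at their own pace and stop on an object; "force" is the grip in N (left out, the last holds). Time passes only in rows, so rows that repeat a pose let the fingers close. It gives the time, the measured TCP pose, the force and the opening at its end, in the units of the state.
- observe(): the state, without advancing time (a new reading comes with each control period).
- get_image(name): name is "scene" or "top"; returns a dict with "frame" (420x560x3 uint8, red, green, blue), "depth" (420x560 float32, m along the optical axis (not along the pixel's ray), 0 where there is no reading), "camera_matrix" (3x3 intrinsics, pixels), "cam_to_world" (4x4, takes a point from camera to world coordinates). Camera axes: x right, y up, looking along -z (the intrinsics and any distortion apply to the point x, -y, -z); pixel columns grow to the right and rows downward; lengths in m; the calibration is good to about 2 mm. A picture is of the moment at which its call begins.
- sign_off(): hands the job in, once; it reports no verdict.
The state is a dict: "clock": time; "joints": joint angles; "dq": joint speeds; "joint_efforts": joint torques, N m; "position": TCP position; "ee_rot": TCP orientation; "force": force on the tool from outside, world axes, zero at the start; "ft_torque": the same for the moment, N m; "width": opening from 0.0 (shut) to 1.0 (fully open).
Only numpy, scipy, OpenCV 4.12 (cv2) and the standard library are available. Lean on these libraries where they do the work, as an engineer would, in place of code of your own. Each camera call takes 0.05 s, during which the arm holds its last target.

## Working session

There is one attempt and no reset: what is moved stays moved. The work goes in short steps, Python scripts to look and compute and a tool call to move; the robot and the scene stay as the last step left them, time stands still between calls to the robot, and variables do not carry over. Pictures are saved under pics/ and viewed, and the job is handed in when it is done.

Besides the shell and the picture viewer there is one more tool, called after "Call:" by a JSON object that holds its "api" and its "payload". arm_command: Moves the arm, as the interface text tells. Its arguments: {"type":"object","properties":{"deltas":{"type":"array","items":{"type":"object","properties":{"xyz":{"type":"array","items":{"type":"number"}},"turn":{"type":"number"},"jaw":{"type":"number"}}}},"force":{"type":"number"}},"required":["deltas"]}

```bash
ls; mkdir -p pics; cat > h.py <<'E'
import numpy as np, cv2
from cell import observe, get_image
def snap(n,tag):
    d=get_image(n); cv2.imwrite(f'pics/{tag}.png',cv2.cvtColor(d['frame'],cv2.COLOR_RGB2BGR)); return d
def pts(d):
    K=d['camera_matrix'];T=d['cam_to_world'];D=d['depth'];h,w=D.shape
    u,v=np.meshgrid(np.arange(w),np.arange(h))
    P=np.stack([(u-K[0,2])/K[0,0]*D,-(v-K[1,2])/K[1,1]*D,-D],-1)
    return P@T[:3,:3].T+T[:3,3]
def ray(d,u,v,z):
    K=d['camera_matrix'];T=d['cam_to_world']
    r=T[:3,:3]@np.array([(u-K[0,2])/K[0,0],-(v-K[1,2])/K[1,1],-1]);o=T[:3,3]
    return o+r*(z-o[2])/r[2]
def proj(d,p):
    K=d['camera_matrix'];T=d['cam_to_world']
    c=T[:3,:3].T@(np.array(p)-T[:3,3]); return K[0,0]*c[0]/-c[2]+K[0,2], K[1,2]+K[1,1]*c[1]/c[2]*1 if False else K[1,1]*(-c[1])/(-c[2])+K[1,2]
E
python3 - <<'E'
from h import *
for n in('scene','top'):
    d=snap(n,n+'0'); print(n,d['camera_matrix'],d['cam_to_world'].round(3),d['depth'].min(),d['depth'].max())
    print(d.keys())
print(observe())
E
```

```text
pics
scene [[484.10127331   0.         278.38855383]
 [  0.         484.10127331 204.24543676]
 [  0.           0.           1.        ]] [[-0.596 -0.588  0.548  1.425]
 [ 0.803 -0.432  0.41   0.655]
 [-0.004  0.684  0.73   1.24 ]
 [ 0.     0.     0.     1.   ]] 0.0 3.814911
dict_keys(['frame', 'depth', 'camera_matrix', 'cam_to_world'])
top [[402.8977774    0.         270.7098988 ]
 [  0.         402.8977774  208.98637996]
 [  0.           0.           1.        ]] [[-0.023  0.987 -0.159  0.378]
 [-1.    -0.02   0.024  0.011]
 [ 0.02   0.16   0.987  1.194]
 [ 0.     0.     0.     1.   ]] 0.0 2.163258
dict_keys(['frame', 'depth', 'camera_matrix', 'cam_to_world'])
{'clock': 0.1, 'joints': array([-1.25158655,  0.43513925,  0.0249882 ,  1.57397818, -0.01161548,
        1.13396874, -0.07511463]), 'dq': array([ 9.42237106e-04, -3.52311593e-04,  1.16382863e-04, -3.94721437e-03,
        8.65780627e-05, -7.28082703e-04, -1.80829183e-03]), 'joint_efforts': array([ 2.87422532e-03, -6.69120026e+01,  9.88017842e-01, -3.15146363e+01,
       -6.04307489e-02,  3.73633427e-02,  6.15607951e-05]), 'position': array([0.25575504, 0.56980145, 0.22604313]), 'ee_rot': array([-6.57799848e-01, -3.07178160e+00,  2.10118030e-03]), 'force': array([-0.25648046,  0.1015948 ,  0.21320299]), 'ft_torque': array([-0.00918031, -0.00620036,  0.02923785]), 'width': 1.0005067701908443}
```

View pics/scene0.png

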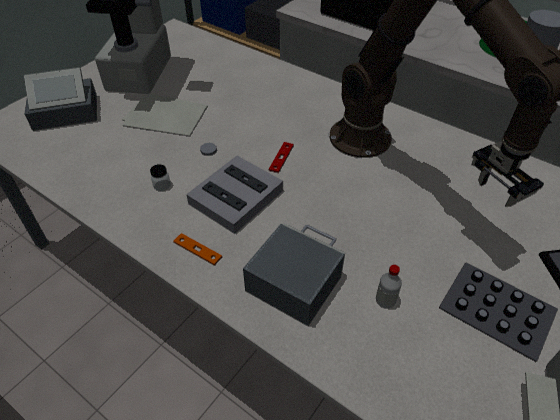

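View pics/top0.png

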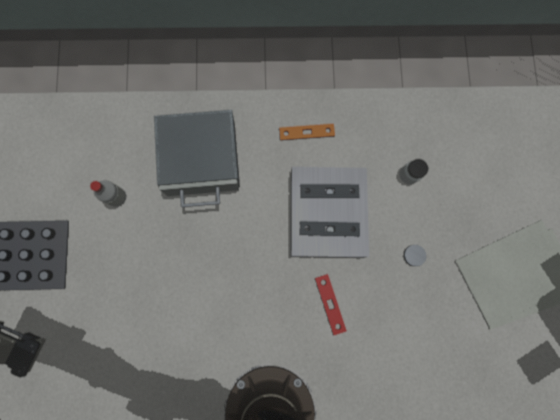

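```bash
cat > m0.py <<'E'
from h import *
for n in('scene','top'):
    d=get_image(n);P=pts(d);f=d['frame'].astype(int)
    z=P[...,2]
    def rect(m,name):
        m=m.astype(np.uint8); k,l,st,c=cv2.connectedComponentsWithStats(m)
        for i in range(1,k):
            if st[i,4]>80:
                q=P[l==i]; r=cv2.minAreaRect((q[:,:2]*1000).astype(np.float32)); print(n,name,st[i].tolist(),np.round(r[0],1),np.round(r[1],1),round(r[2],2),'z',np.median(q[:,2]).round(4))
    box=(P[...,0]>.2)&(P[...,0]<1)&(abs(P[...,1])<.6)
    rect((abs(z-.05)<.006)&box,'fix50'); rect((abs(z-.06)<.004)&box,'bar60'); rect((abs(z-.116)<.006)&box,'cab116')
    rect((abs(z-.085)<.012)&box,'h85')
E
python3 m0.py
python3 - <<'E'
import cv2,numpy as np
a=cv2.imread('pics/top0.png')[90:270,140:380]
cv2.imwrite('pics/top0z.png',np.clip(cv2.resize(a,None,fx=3.3,fy=3.3,interpolation=3)*1.8,0,255).astype(np.uint8))
a=cv2.imread('pics/scene0.png')[150:240,180:360]
cv2.imwrite('pics/scene0z.png',np.clip(cv2.resize(a,None,fx=4.4,fy=4.4,interpolation=3)*1.8,0,255).astype(np.uint8))
E
```

```text
scene fix50 [186, 156, 97, 70, 2487] [ 555.6 -182.9] [226.1 268. ] 88.05 z 0.0498
scene fix50 [244, 281, 68, 37, 144] [833.5 199.5] [ 15.4 220.4] 7.05 z 0.0497
scene bar60 [224, 165, 44, 28, 324] [ 504.5 -178.8] [175.3  47. ] 87.08 z 0.0594
scene bar60 [202, 182, 45, 29, 369] [ 613.  -184.1] [173.5  44.8] 88.38 z 0.0596
scene cab116 [243, 224, 102, 82, 4458] [730.3 192.4] [214.1 222.4] 3.86 z 0.1158
scene cab116 [383, 273, 17, 14, 100] [625.7 446.2] [38.4 44. ] 22.09 z 0.1152
scene h85 [150, 164, 17, 13, 149] [ 671.7 -438.7] [59.9 53.6] 59.91 z 0.0793
scene h85 [301, 225, 36, 21, 145] [588.9 184.2] [ 38.7 108.4] 2.7 z 0.0881
scene h85 [243, 259, 101, 55, 451] [785.1 245.3] [149.5 296.7] 45.68 z 0.0851
scene h85 [379, 279, 22, 17, 120] [634.3 446.9] [32.4 59.8] 9.14 z 0.0858
top fix50 [291, 166, 78, 90, 5091] [ 555.3 -186.5] [221.9 260.7] 87.93 z 0.0502
top bar60 [300, 183, 60, 15, 665] [ 612.5 -187.9] [172.6  41.4] 88.93 z 0.0599
top bar60 [300, 220, 60, 16, 718] [ 503.6 -182.5] [169.1  41.9] 87.32 z 0.0601
top cab116 [154, 109, 84, 80, 5632] [727.4 191.5] [214.1 220.7] 3.97 z 0.1156
top cab116 [95, 181, 16, 17, 97] [613.6 436.9] [33.2 44.6] 60.61 z 0.1154
top h85 [408, 158, 21, 20, 304] [ 670.  -442.2] [54.1 55.5] 44.95 z 0.0802
top h85 [161, 179, 78, 28, 388] [598.7 177.9] [ 59.1 214.5] 7.09 z 0.088
```

View pics/top0z.png

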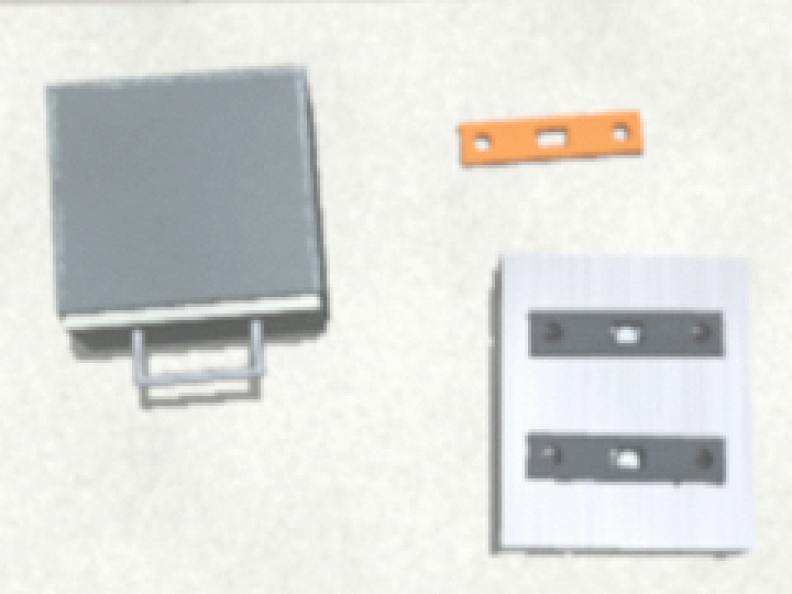

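View pics/scene0z.png

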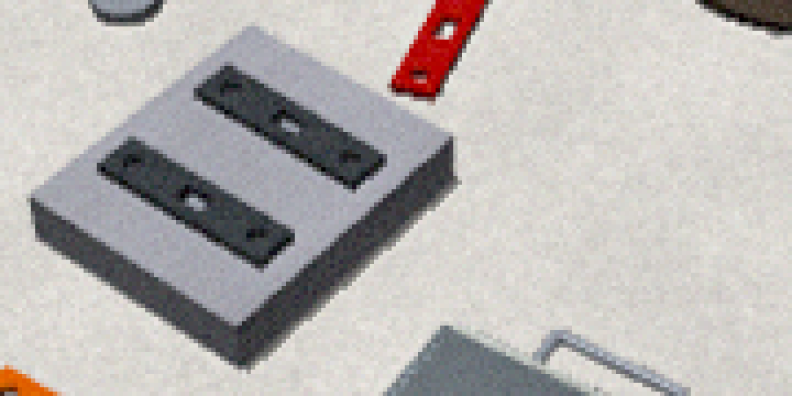

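```bash
cat >> h.py <<'E'
from scipy.spatial.transform import Rotation as Ro
def go(x=None,y=None,z=None,yaw=None):
    """yaw: world angle (deg) of tool y axis, mod 180"""
    s=observe();R=Ro.from_rotvec(s['ee_rot']).as_matrix();p=s['position']
    t=np.array([p[0] if x is None else x,p[1] if y is None else y,p[2] if z is None else z])
    d=R.T@(t-p)*100
    a=np.degrees(np.arctan2(R[1,1],R[0,1]))
    turn=None
    if yaw is not None:
        e=(yaw-a+90)%180-90; turn=-e   # tool z is down
    print('pos',p.round(4),'tooly yaw',round(a,2),'tilt',np.degrees(np.arccos(-R[2,2])).round(2),'q7',s['joints'][6].round(2),'w mm',round(s['width']*92,1),'F',s['force'].round(1),'t',round(s['clock'],1))
    print('D cm',d.round(2),'turn',turn, 'rows',np.ceil(np.linalg.norm(d)/4.17))
E
python3 - <<'E'
from h import *
d=get_image('top');P=pts(d)
m=(P[...,2]>.078)&(P[...,2]<.1)&(P[...,0]<.582)&(P[...,0]>.55)&(P[...,1]>.1)&(P[...,1]<.26)
q=P[m];print(m.sum(),q.min(0),q.max(0),q.mean(0)); l=cv2.fitLine(q[:,:2].astype(np.float32),2,0,.01,.01).ravel();print(l)
go(.576,.181,.23,4)
E
```

```text
141 [0.56842347 0.1274958  0.08155411] [0.58158052 0.23650788 0.09433125] [0.5755952  0.18400766 0.08846106]
[ 0.04717311 -0.9988867   0.5755952   0.18400766]
pos [0.2558 0.57   0.2264] tooly yaw 65.83 tilt 0.04 q7 -0.08 w mm 92.1 F [-1.   0.3 -0.2] t 0.2
D cm [-45.14 -22.38  -0.35] turn 61.82862623101238 rows 13.0
```

Call:
{"api": "arm_command", "payload": {"deltas": [{"xyz":[-45.1,-22.4,-0.3],"turn":61.8,"jaw":150},{"xyz":[-45.1,-22.4,-0.3],"turn":61.8,"jaw":150},{"xyz":[-45.1,-22.4,-0.3],"turn":61.8,"jaw":150},{"xyz":[-45.1,-22.4,-0.3],"turn":61.8,"jaw":150},{"xyz":[-45.1,-22.4,-0.3],"turn":61.8,"jaw":150}], "force": 30}}

```text
clock: 0.67
position: [0.389, 0.4075, 0.228]
ee_rot: [1.578, 2.716, -0.0]
force: [0.0, 0.6, 0.9]
width: 0.687
```

```bash
python3 -c "
from h import *
go(.576,.182,.23,4)"
```

```text
pos [0.389  0.4075 0.228 ] tooly yaw 29.68 tilt 0.01 q7 -0.31 w mm 63.2 F [0.  0.6 0.9] t 0.7
D cm [-28.85   5.08  -0.19] turn 25.678476385714788 rows 8.0
```

Call:
{"api": "arm_command", "payload": {"deltas": [{"xyz":[-28.9,5.1,-0.2],"turn":25.7,"jaw":165},{"xyz":[-28.9,5.1,-0.2],"turn":25.7,"jaw":165},{"xyz":[-28.9,5.1,-0.2],"turn":25.7,"jaw":165},{"xyz":[-28.9,5.1,-0.2],"turn":25.7,"jaw":165},{"xyz":[-28.9,5.1,-0.2],"turn":25.7,"jaw":165}]}}

```text
clock: 1.08
position: [0.5218, 0.2472, 0.2296]
ee_rot: [2.149, 2.292, 0.0]
force: [0.0, 0.8, 0.4]
width: 0.363
```

```bash
python3 -c "
from h import *
go(.576,.182,.20,4)"
```

```text
pos [0.5218 0.2472 0.2296] tooly yaw 3.69 tilt 0.02 q7 -0.32 w mm 33.4 F [0.  0.8 0.4] t 1.1
D cm [-6.85  4.99  2.96] turn -0.30873724272952074 rows 3.0
```

Call:
{"api": "arm_command", "payload": {"deltas": [{"xyz":[-6.8,5.0,0],"turn":-0.3,"jaw":165},{"xyz":[-6.8,5.0,0],"turn":-0.3,"jaw":165},{"xyz":[-6.8,5.0,3],"turn":-0.3,"jaw":165},{"xyz":[-6.8,5.0,6],"turn":-0.3,"jaw":165},{"xyz":[-6.8,5.0,9],"turn":-0.3,"jaw":165}]}}

```text
clock: 1.5
position: [0.577, 0.1814, 0.1389]
ee_rot: [2.145, 2.294, 0.002]
force: [-0.1, 0.8, -0.0]
width: 0.354
```

```bash
python3 -c "
from h import *
go(.576,.182,.07,4)
snap('scene','s1');snap('top','t1')"
```

```text
pos [0.577  0.1814 0.1389] tooly yaw 3.86 tilt 0.1 q7 -0.12 w mm 32.5 F [-0.1  0.8 -0. ] t 1.5
D cm [ 0.07 -0.11  6.89] turn -0.13826551290689792 rows 2.0
```

View pics/s1.png

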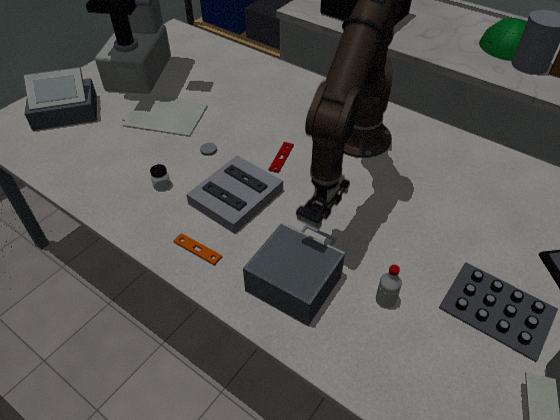

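The gripper (≈325,200) is over the handle, in line with it. Going down.

Call:
{"api": "arm_command", "payload": {"deltas": [{"xyz":[0,-0.1,3],"turn":0,"jaw":165},{"xyz":[0,-0.1,5.5],"turn":0,"jaw":165},{"xyz":[0,-0.1,6.8],"turn":0,"jaw":165},{"xyz":[0,-0.1,6.8],"turn":0,"jaw":230},{"xyz":[0,-0.1,6.8],"turn":0,"jaw":250}]}}

```text
clock: 2.02
position: [0.5719, 0.1816, 0.0684]
ee_rot: [-2.14, -2.295, 0.011]
force: [-0.2, 0.3, 1.1]
width: 0.252
```

Call:
{"api": "arm_command", "payload": {"deltas": [{"xyz":[0,0,0],"turn":0,"jaw":250},{"xyz":[0,0,0],"turn":0,"jaw":250},{"xyz":[0,0,0],"turn":0,"jaw":250}]}}

```text
clock: 2.27
position: [0.5737, 0.1822, 0.0706]
ee_rot: [-2.141, -2.297, 0.005]
force: [0.5, -0.3, 7.6]
width: 0.099
```

```bash
python3 -c "
from h import *
s=observe();p=s['position'];u=np.array([np.cos(np.radians(3.97)),np.sin(np.radians(3.97))])
go(*(p[:2]-.13*u))"
```

```text
pos [0.5737 0.1822 0.0706] tooly yaw 4.0 tilt 0.2 q7 -0.09 w mm 9.1 F [ 0.5 -0.3  7.6] t 2.3
D cm [ 1.0e-02 -1.3e+01  4.0e-02] turn None rows 4.0
```

Call:
{"api": "arm_command", "payload": {"deltas": [{"xyz":[0,-2,0],"turn":0,"jaw":250},{"xyz":[0,-5,0],"turn":0,"jaw":250},{"xyz":[0,-8,0],"turn":0,"jaw":250},{"xyz":[0,-10.5,0],"turn":0,"jaw":250},{"xyz":[0,-12,0],"turn":0,"jaw":250}]}}

```text
clock: 2.68
position: [0.4507, 0.1738, 0.071]
ee_rot: [-2.139, -2.296, 0.007]
force: [2.1, 1.9, -15.2]
width: 0.101
```

```bash
python3 -c "
from h import *
s=observe();go(.5737-.13*.9976,.1822-.13*.0692)"
```

```text
pos [0.4507 0.1738 0.071 ] tooly yaw 4.05 tilt 0.32 q7 -0.17 w mm 9.3 F [  2.1   1.9 -15.2] t 2.7
D cm [-0.01 -0.68  0.  ] turn None rows 1.0
```

Call:
{"api": "arm_command", "payload": {"deltas": [{"xyz":[0,-0.5,0],"turn":0,"jaw":250},{"xyz":[0,-0.8,0],"turn":0,"jaw":250},{"xyz":[0,-1.1,0],"turn":0,"jaw":250},{"xyz":[0,-1.2,0],"turn":0,"jaw":250}]}}

```text
clock: 3.02
position: [0.4458, 0.1735, 0.0718]
ee_rot: [2.14, 2.293, 0.008]
force: [28.5, 2.3, -41.2]
width: 0.097
```

```bash
python3 -c "
from h import *
s=observe();go(.5737-.13*.9976,.1822-.13*.0692)"
```

```text
pos [0.4458 0.1735 0.0718] tooly yaw 3.97 tilt 0.43 q7 -0.18 w mm 9.0 F [ 28.5   2.3 -41.2] t 3.0
D cm [-0.02 -0.18 -0.  ] turn None rows 1.0
```

Call:
{"api": "arm_command", "payload": {"deltas": [{"xyz":[0,0,0],"turn":0,"jaw":165},{"xyz":[0,0,0],"turn":0,"jaw":165},{"xyz":[0,0,0],"turn":0,"jaw":165}]}}

```text
clock: 3.27
position: [0.4464, 0.1737, 0.0724]
ee_rot: [2.14, 2.293, 0.01]
force: [-0.8, 0.1, 0.3]
width: 0.265
```

Call:
{"api": "arm_command", "payload": {"deltas": [{"xyz":[0,0,-4],"turn":0,"jaw":165},{"xyz":[0,0,-8],"turn":0,"jaw":165},{"xyz":[0,0,-12],"turn":0,"jaw":165},{"xyz":[0,-7,-15],"turn":0,"jaw":165},{"xyz":[0,-9,-17],"turn":0,"jaw":165}]}}

```text
clock: 3.68
position: [0.3721, 0.1683, 0.2325]
ee_rot: [2.141, 2.291, 0.012]
force: [-1.7, 1.4, -0.5]
width: 0.353
```

```bash
python3 -c "
from h import *
go()
for n in('scene','top'):
    d=snap(n,n+'2')
    a=d['frame'][:,:,::-1]
    r=(slice(190,280),slice(240,400)) if n=='scene' else (slice(140,290),slice(130,380))
    cv2.imwrite('pics/%s2z.png'%n,np.clip(cv2.resize(a[r],None,fx=3.2 if n=='top' else 5,fy=3.2 if n=='top' else 5,interpolation=3)*1.8,0,255).astype(np.uint8))
    np.savez('%s2.npz'%n,**d)
"
```

```text
pos [0.3721 0.1683 0.2325] tooly yaw 3.87 tilt 0.56 q7 -0.46 w mm 32.5 F [-1.7  1.4 -0.5] t 3.7
D cm [0. 0. 0.] turn None rows 0.0
```

View pics/top2z.png

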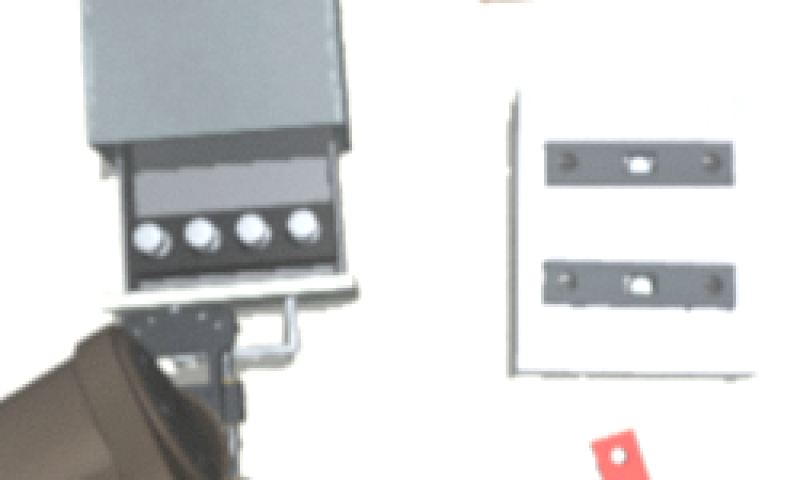

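View pics/scene2z.png

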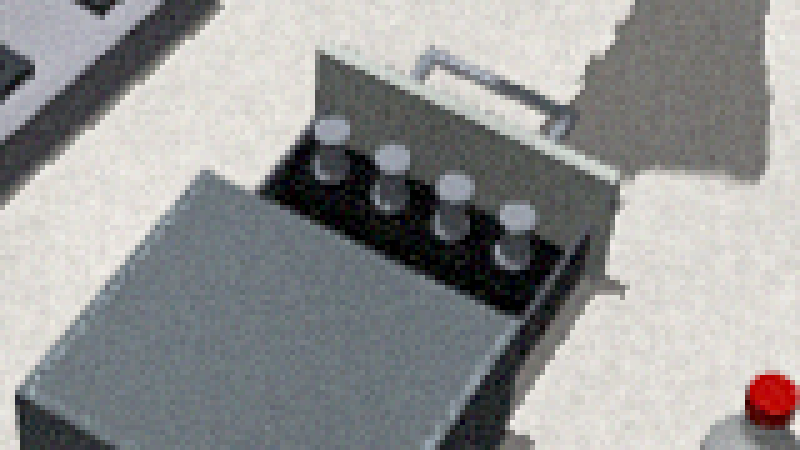

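```bash
cat > pins.py <<'E'
from h import *
def caps(d,box):
    g=d['frame'].astype(int).sum(2); u0,u1,v0,v1=box
    P=pts(d)
    m=np.zeros(g.shape,np.uint8); m[v0:v1,u0:u1]=((P[...,2]>.088)&(P[...,2]<.108)&(P[...,0]>.5)&(P[...,0]<.6))[v0:v1,u0:u1]
    k,l,st,c=cv2.connectedComponentsWithStats(m)
    for i in range(1,k):
        if st[i,4]>12:
            zz=P[l==i]; zt=np.percentile(zz[:,2],70); q=zz.mean(0)
            print(st[i].tolist(),c[i].round(1),'z70',zt.round(4),'mean',q.round(4),'ray',ray(d,*c[i],zt).round(4))
if __name__=='__main__':
    for n,b in(('scene',(285,370,205,260)),('top',(160,245,200,222))):
        d=dict(np.load(n+'2.npz')); print(n); caps(d,b)
E
python3 pins.py
```

```text
scene
[305, 205, 52, 24, 198] [330.3 214.5] z70 0.1018 mean [0.5053 0.1719 0.0979] ray [0.5085 0.1742 0.1018]
[303, 214, 7, 7, 40] [306.1 216.7] z70 0.1014 mean [0.5597 0.1166 0.0993] ray [0.5613 0.1176 0.1014]
[315, 219, 8, 8, 46] [318.2 222.2] z70 0.1011 mean [0.556 0.16  0.099] ray [0.5576 0.1609 0.1011]
[327, 225, 8, 8, 44] [330.6 228.1] z70 0.1014 mean [0.5535 0.2039 0.0991] ray [0.5552 0.2048 0.1014]
[340, 231, 8, 8, 46] [343.2 234. ] z70 0.1017 mean [0.5507 0.2475 0.0991] ray [0.5527 0.2484 0.1017]
top
[220, 205, 9, 9, 59] [223.9 209. ] z70 0.1015 mean [0.5562 0.1129 0.1004] ray [0.556  0.1128 0.1015]
[204, 207, 9, 8, 58] [207.9 210.5] z70 0.1017 mean [0.5529 0.1566 0.1008] ray [0.5527 0.1565 0.1017]
[172, 209, 8, 9, 56] [175.5 213.2] z70 0.101 mean [0.5471 0.2449 0.1   ] ray [0.547  0.2446 0.101 ]
[188, 208, 9, 9, 59] [191.6 211.9] z70 0.1013 mean [0.55   0.2011 0.1003] ray [0.5499 0.2009 0.1013]
```

```bash
python3 -c "
from h import *
go(.5557,.1128,.19,4)"
```

```text
pos [0.369  0.1686 0.2341] tooly yaw 4.08 tilt 0.62 q7 -0.46 w mm 32.6 F [0.9 0.1 0.5] t 3.8
D cm [-6.92 18.18  4.55] turn 0.08013375924592481 rows 5.0
```

Call:
{"api": "arm_command", "payload": {"deltas": [{"xyz":[-1.7,4.5,0],"turn":0,"jaw":146},{"xyz":[-3.5,9,0],"turn":0,"jaw":146},{"xyz":[-5.2,13.5,2],"turn":0,"jaw":146},{"xyz":[-6.9,17.5,4],"turn":0,"jaw":146},{"xyz":[-6.9,18.2,4.5],"turn":0,"jaw":146}]}}

```text
clock: 4.2
position: [0.5586, 0.1113, 0.1902]
ee_rot: [2.139, 2.296, 0.018]
force: [0.3, 0.3, -0.4]
width: 0.426
```

```bash
python3 -c "
from h import *
go(.5557,.1128,.13,4)"
```

```text
pos [0.5586 0.1113 0.1902] tooly yaw 4.05 tilt 0.7 q7 0.0 w mm 39.2 F [ 0.3  0.3 -0.4] t 4.2
D cm [ 0.14 -0.35  6.02] turn 0.05031123393446535 rows 2.0
```

Call:
{"api": "arm_command", "payload": {"deltas": [{"xyz":[0.1,-0.3,2],"turn":0,"jaw":146},{"xyz":[0.1,-0.3,5],"turn":0,"jaw":146},{"xyz":[0.1,-0.3,5.5],"turn":0,"jaw":146},{"xyz":[0.1,-0.3,5.5],"turn":0,"jaw":146}]}}

```text
clock: 4.53
position: [0.5546, 0.1121, 0.1336]
ee_rot: [2.14, 2.297, 0.012]
force: [0.3, -0.4, 0.9]
width: 0.425
```

```bash
python3 -c "
from h import *
go(.5557,.1128,.0685,4)"
```

```text
pos [0.5546 0.1121 0.1336] tooly yaw 4.05 tilt 0.45 q7 0.04 w mm 39.1 F [ 0.3 -0.4  0.9] t 4.5
D cm [0.04 0.07 6.51] turn 0.04662656101704954 rows 2.0
```

Call:
{"api": "arm_command", "payload": {"deltas": [{"xyz":[0,0.1,2.5],"turn":0,"jaw":146},{"xyz":[0,0.1,5],"turn":0,"jaw":146},{"xyz":[0,0.1,6.4],"turn":0,"jaw":146},{"xyz":[0,0.1,6.5],"turn":0,"jaw":146},{"xyz":[0,0.1,6.5],"turn":0,"jaw":146}]}}

```text
clock: 4.95
position: [0.5563, 0.1128, 0.0697]
ee_rot: [2.14, 2.298, 0.013]
force: [0.4, 0.1, -0.0]
width: 0.425
```

```bash
python3 -c "
from h import *
go(.5557,.1128,.0685,4)"
```

```text
pos [0.5563 0.1128 0.0697] tooly yaw 4.07 tilt 0.48 q7 0.08 w mm 39.1 F [ 0.4  0.1 -0. ] t 5.0
D cm [ 0.01 -0.07  0.12] turn 0.07256938585373973 rows 1.0
```

Close with 50 N.

Call:
{"api": "arm_command", "payload": {"deltas": [{"xyz":[0,0,0],"turn":0,"jaw":250},{"xyz":[0,0,0],"turn":0,"jaw":250},{"xyz":[0,0,0],"turn":0,"jaw":250},{"xyz":[0,0,0],"turn":0,"jaw":250},{"xyz":[0,0,0],"turn":0,"jaw":250}], "force": 50}}

```text
clock: 5.37
position: [0.5572, 0.1131, 0.0711]
ee_rot: [2.139, 2.297, 0.016]
force: [-2.0, 0.2, 8.3]
width: 0.231
```

Call:
{"api": "arm_command", "payload": {"deltas": [{"xyz":[0,0,-2],"turn":0,"jaw":250},{"xyz":[0,0,-5],"turn":0,"jaw":250},{"xyz":[0,0,-8],"turn":0,"jaw":250},{"xyz":[0,0,-11],"turn":0,"jaw":250},{"xyz":[0,0,-12],"turn":0,"jaw":250}]}}

```text
clock: 5.78
position: [0.558, 0.1124, 0.1956]
ee_rot: [2.138, 2.294, 0.024]
force: [0.2, 0.6, -0.5]
width: 0.227
```

```bash
cat > fix.py <<'E'
from h import *
def fixture(n='top'):
    d=get_image(n);P=pts(d);z=P[...,2]
    box=(P[...,0]>.3)&(P[...,0]<.75)&(P[...,1]<-.02)&(P[...,1]>-.36)
    m=((abs(z-.05)<.006)&box).astype(np.uint8)
    for nm,mm in(('fix',m),('bar',((abs(z-.06)<.0045)&box).astype(np.uint8))):
        k,l,st,c=cv2.connectedComponentsWithStats(mm)
        for i in range(1,k):
            if st[i,4]>250:
                q=P[l==i];r=cv2.minAreaRect((q[:,:2]*1000).astype(np.float32));print(nm,st[i,4],np.round(r[0],1),np.round(r[1],1),round(r[2],2))
    return d
E
python3 -c "
from fix import *
d=fixture(); cv2.imwrite('pics/t3.png',np.clip(d['frame'][:,:,::-1]*1.8,0,255).astype(np.uint8))
go(.557,-.12,.19,-2)"
```

```text
fix 5105 [ 555.5 -185.8] [220.7 260.6] 88.0
bar 691 [ 612.7 -186.1] [169.   41.2] 88.86
bar 724 [ 502.8 -183.8] [172.   41.5] 86.53
pos [0.5583 0.1126 0.1957] tooly yaw 4.06 tilt 0.98 q7 -0.0 w mm 21.3 F [ 0.9 -0.8  0.1] t 5.8
D cm [-23.19  -1.78   0.38] turn 6.056923577152361 rows 6.0
```

View pics/t3.png

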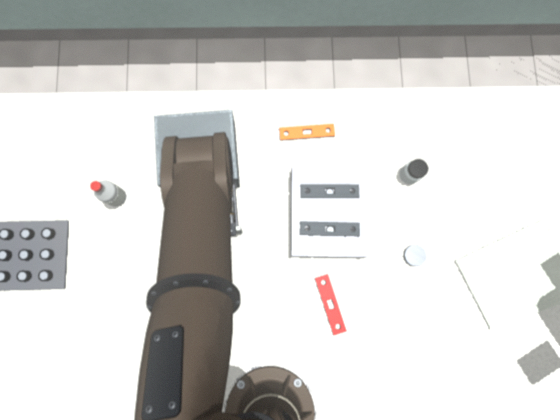

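```bash
python3 -c "
from h import *
d=get_image('scene');print(proj(d,observe()['position']),observe()['width'])
u,v=map(int,proj(d,observe()['position']))
a=d['frame'][v-50:v+40,u-60:u+60,::-1]
cv2.imwrite('pics/s3.png',np.clip(cv2.resize(a,None,fx=6,fy=6,interpolation=3)*2.0,0,255).astype(np.uint8))"
```

```text
(np.float64(306.60922057003734), np.float64(194.98461433883406)) 0.22579596231956123
```

View pics/s3.png

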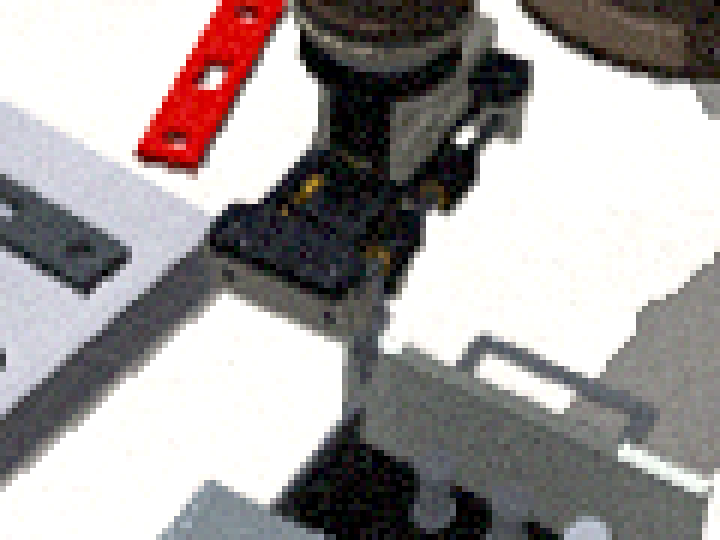

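Call:
{"api": "arm_command", "payload": {"deltas": [{"xyz":[-4,-0.2,0.2],"turn":2,"jaw":250},{"xyz":[-8,-0.4,0.2],"turn":6,"jaw":250},{"xyz":[-12,-0.6,0.3],"turn":6,"jaw":250},{"xyz":[-16,-0.8,0.3],"turn":6,"jaw":250},{"xyz":[-20,-1,0.3],"turn":6,"jaw":250}]}}

```text
clock: 6.3
position: [0.5604, -0.0889, 0.1869]
ee_rot: [2.256, 2.183, 0.02]
force: [0.4, -0.2, -2.3]
width: 0.231
```

```bash
python3 -c "
from h import *
go(.613,-.1228,.15,-2)"
```

```text
pos [ 0.5604 -0.0889  0.1869] tooly yaw -1.88 tilt 0.73 q7 0.29 w mm 21.3 F [ 0.4 -0.2 -2.3] t 6.3
D cm [-3.25  5.34  3.72] turn 0.11724480452672026 rows 2.0
```

Call:
{"api": "arm_command", "payload": {"deltas": [{"xyz":[-2,3,1],"turn":0,"jaw":250},{"xyz":[-3.2,5.3,3],"turn":0,"jaw":250},{"xyz":[-3.2,5.3,3.7],"turn":0,"jaw":250},{"xyz":[-3.2,5.3,3.7],"turn":0,"jaw":250}]}}

```text
clock: 6.63
position: [0.6108, -0.1227, 0.1458]
ee_rot: [-2.257, -2.181, -0.012]
force: [-0.9, 0.4, -1.0]
width: 0.23
```

```bash
python3 -c "
from h import *
go(.613,-.1228,.12,-2)
R=Ro.from_rotvec(observe()['ee_rot']).as_matrix();print('tip',observe()['position']+R[:,2]*.0555)
for n in('scene','top'):
  d=get_image(n)
  u,v=map(int,proj(d,observe()['position']))
  a=d['frame'][v-50:v+40,u-60:u+60,::-1]
  cv2.imwrite('pics/%s4.png'%n,np.clip(cv2.resize(a,None,fx=6,fy=6,interpolation=3)*1.8,0,255).astype(np.uint8))"
```

```text
pos [ 0.6108 -0.1227  0.1458] tooly yaw -1.97 tilt 0.48 q7 0.38 w mm 21.1 F [-0.9  0.4 -1. ] t 6.6
D cm [-0.02  0.22  2.58] turn 0.029511770067216503 rows 1.0
tip [ 0.61096087 -0.12232881  0.09030829]
```

View pics/scene4.png

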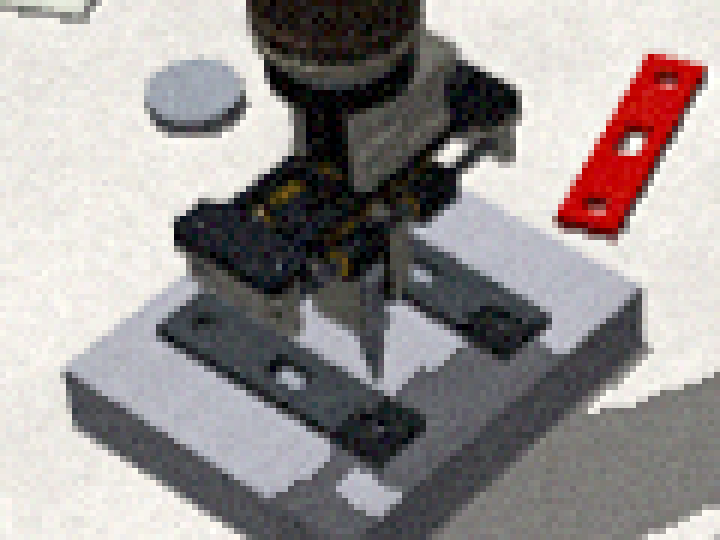

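```bash
python3 -c "
from h import *
d=get_image('scene');u,v=map(int,proj(d,observe()['position']))
f=lambda a,b:(u-60+(a+.5)/6-.5,v-50+(b+.5)/6-.5)
print('tip',ray(d,*f(377,383),.0903),'predicted px',proj(d,[.611,-.1223,.0903]),f(377,383))
a=d['frame'][v:v+45,u-30:u+30,::-1]
cv2.imwrite('pics/s5.png',np.clip(cv2.resize(a,None,fx=12,fy=12,interpolation=3)*3.5,0,255).astype(np.uint8));print(u-30,v)"
```

```text
tip [ 0.61116744 -0.11861627  0.0903    ] predicted px (np.float64(237.59307097905207), np.float64(195.91394623167528)) (238.41666666666666, 196.41666666666666)
206 183
```

View pics/s5.png

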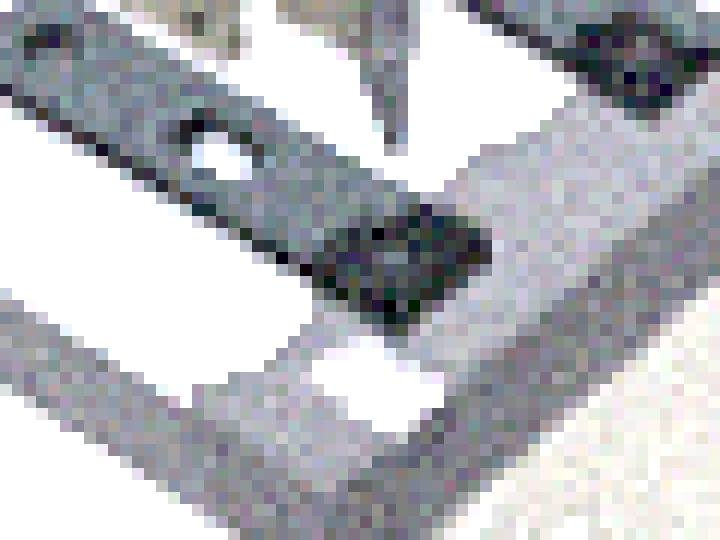

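Call:
{"api": "arm_command", "payload": {"deltas": [{"xyz":[0,0.2,1],"turn":0,"jaw":250},{"xyz":[0,0.2,2],"turn":0,"jaw":250},{"xyz":[0,0.2,2.6],"turn":0,"jaw":250},{"xyz":[0,0.2,2.6],"turn":0,"jaw":250}]}}

```text
clock: 7.12
position: [0.6127, -0.1204, 0.1219]
ee_rot: [-2.255, -2.185, -0.016]
force: [-0.4, -0.1, -1.3]
width: 0.232
```

```bash
python3 -c "
from h import *
go(.613,-.123,.10,-2)"
```

```text
pos [ 0.6127 -0.1204  0.1219] tooly yaw -1.8 tilt 0.61 q7 0.4 w mm 21.3 F [-0.4 -0.1 -1.3] t 7.1
D cm [-0.28  0.02  2.19] turn 0.2008020678835294 rows 1.0
```

Call:
{"api": "arm_command", "payload": {"deltas": [{"xyz":[-0.3,0,0.5],"turn":0.2,"jaw":250},{"xyz":[-0.3,0,1.1],"turn":0.2,"jaw":250},{"xyz":[-0.3,0,1.6],"turn":0.2,"jaw":250},{"xyz":[-0.3,0,2.2],"turn":0.2,"jaw":250},{"xyz":[-0.3,0,2.2],"turn":0.2,"jaw":250}]}}

```text
clock: 7.53
position: [0.6125, -0.123, 0.0987]
ee_rot: [-2.258, -2.18, -0.015]
force: [1.0, 0.5, -1.5]
width: 0.233
```

```bash
python3 -c "
from h import *
go(.613,-.123,.085,-2)"
```

```text
pos [ 0.6125 -0.123   0.0987] tooly yaw -2.0 tilt 0.59 q7 0.41 w mm 21.5 F [ 1.   0.5 -1.5] t 7.5
D cm [-0.01  0.04  1.37] turn 0.00038582856032576274 rows 1.0
```

Tip is in the bar hole with no contact. Continue down.

Call:
{"api": "arm_command", "payload": {"deltas": [{"xyz":[0,0,0.5],"turn":0,"jaw":250},{"xyz":[0,0,0.9],"turn":0,"jaw":250},{"xyz":[0,0,1.4],"turn":0,"jaw":250},{"xyz":[0,0,1.8],"turn":0,"jaw":250}]}}

```text
clock: 7.87
position: [0.613, -0.1228, 0.0803]
ee_rot: [-2.258, -2.181, -0.016]
force: [3.0, 0.6, 0.2]
width: 0.229
```

```bash
python3 -c "
from h import *
go(.613,-.123,.0705,-2)"
```

```text
pos [ 0.613  -0.1228  0.0803] tooly yaw -1.99 tilt 0.6 q7 0.42 w mm 21.1 F [3.  0.6 0.2] t 7.9
D cm [-0.03 -0.01  0.98] turn 0.012262220402718071 rows 1.0
```

Call:
{"api": "arm_command", "payload": {"deltas": [{"xyz":[0,0,0.5],"turn":0,"jaw":250},{"xyz":[0,0,0.8],"turn":0,"jaw":250},{"xyz":[0,0,1.0],"turn":0,"jaw":250},{"xyz":[0,0,1.1],"turn":0,"jaw":250},{"xyz":[0,0,1.2],"turn":0,"jaw":250}]}}

```text
clock: 8.28
position: [0.6135, -0.1229, 0.0707]
ee_rot: [-2.259, -2.181, -0.019]
force: [-10.5, 2.6, 35.8]
width: 0.233
```

```bash
python3 -c "
from h import *
go(.613,-.123,.0705,-2)"
```

```text
pos [ 0.6135 -0.1229  0.0707] tooly yaw -2.0 tilt 0.7 q7 0.43 w mm 21.4 F [-10.5   2.6  35.8] t 8.3
D cm [-0.01 -0.05  0.02] turn -0.004750558647799608 rows 1.0
```

Call:
{"api": "arm_command", "payload": {"deltas": [{"xyz":[0,0,0],"turn":0,"jaw":146},{"xyz":[0,0,0],"turn":0,"jaw":146},{"xyz":[0,0,0],"turn":0,"jaw":146},{"xyz":[0,0,0],"turn":0,"jaw":146}]}}

```text
clock: 8.62
position: [0.6131, -0.1229, 0.0703]
ee_rot: [-2.258, -2.181, -0.018]
force: [-1.0, 0.1, -0.1]
width: 0.418
```

Call:
{"api": "arm_command", "payload": {"deltas": [{"xyz":[0,0,-3],"turn":0,"jaw":146},{"xyz":[0,0,-6],"turn":0,"jaw":146},{"xyz":[0,0,-9],"turn":0,"jaw":146},{"xyz":[0,0,-12],"turn":0,"jaw":146},{"xyz":[0,0,-12],"turn":0,"jaw":146}]}}

```text
clock: 9.03
position: [0.6149, -0.1253, 0.1958]
ee_rot: [2.258, 2.179, 0.025]
force: [0.5, 0.2, 0.1]
width: 0.427
```

```bash
python3 -c "
from h import *
go(.5527,.1565,.19,4)"
```

```text
pos [ 0.6149 -0.1253  0.1958] tooly yaw -2.03 tilt 0.95 q7 0.36 w mm 39.3 F [0.5 0.2 0.1] t 9.0
D cm [27.93 -7.23  0.73] turn -6.034838192619759 rows 7.0
```

Call:
{"api": "arm_command", "payload": {"deltas": [{"xyz":[4,-1,0.3],"turn":-3,"jaw":146},{"xyz":[8,-2,0.3],"turn":-6,"jaw":146},{"xyz":[12,-3,0.3],"turn":-6,"jaw":146},{"xyz":[16,-4.1,0.3],"turn":-6,"jaw":146},{"xyz":[20,-5.2,0.3],"turn":-6,"jaw":146}]}}

```text
clock: 9.45
position: [0.5692, 0.0781, 0.1935]
ee_rot: [2.14, 2.293, 0.024]
force: [1.3, 0.7, -0.1]
width: 0.429
```

```bash
python3 -c "
from h import *
go(.5532,.1565,.15,4)
np.savez('top3.npz',**snap('top','t6'))
np.savez('scene3.npz',**snap('scene','s6'))
import pins
d=dict(np.load('scene3.npz')); pins.caps(d,(285,370,205,260)); d=dict(np.load('top3.npz')); pins.caps(d,(160,245,200,222))
"
```

```text
pos [0.5692 0.0781 0.1935] tooly yaw 3.95 tilt 0.93 q7 0.07 w mm 39.4 F [ 1.3  0.7 -0.1] t 9.4
D cm [ 7.9  -1.12  4.39] turn -0.05169261917163226 rows 3.0
[306, 205, 44, 19, 156] [327.5 213. ] z70 0.1025 mean [0.5052 0.1615 0.0981] ray [0.5088 0.1638 0.1025]
[315, 219, 8, 7, 44] [318.4 221.9] z70 0.1017 mean [0.555  0.1598 0.0995] ray [0.5567 0.1608 0.1017]
[327, 225, 8, 8, 45] [330.8 227.8] z70 0.1008 mean [0.552  0.2036 0.0987] ray [0.5536 0.2044 0.1008]
[340, 230, 8, 9, 44] [343.3 233.6] z70 0.1014 mean [0.5494 0.2471 0.0995] ray [0.5509 0.2478 0.1014]
[172, 210, 9, 8, 57] [175.7 213.6] z70 0.1008 mean [0.5462 0.2444 0.0997] ray [0.546  0.2442 0.1008]
```

View pics/s6.png

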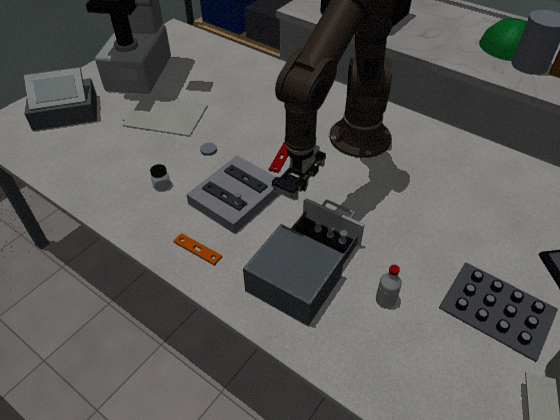

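Call:
{"api": "arm_command", "payload": {"deltas": [{"xyz":[4,-0.6,0],"turn":0,"jaw":146},{"xyz":[7.9,-1.2,1],"turn":0,"jaw":146},{"xyz":[7.9,-1.2,3],"turn":0,"jaw":146},{"xyz":[7.9,-1.2,5],"turn":0,"jaw":146},{"xyz":[7.9,-1.2,5.5],"turn":0,"jaw":146}]}}

```text
clock: 9.97
position: [0.5481, 0.1649, 0.1354]
ee_rot: [-2.126, -2.31, -0.02]
force: [-0.8, -1.1, -0.7]
width: 0.422
```

```bash
python3 -c "
from h import *
go(.5523,.1564,.07,4)"
```

```text
pos [0.5481 0.1649 0.1354] tooly yaw 4.77 tilt 0.73 q7 -0.04 w mm 38.9 F [-0.8 -1.1 -0.7] t 10.0
D cm [-0.95  0.3   6.53] turn 0.7653896599768757 rows 2.0
```

Call:
{"api": "arm_command", "payload": {"deltas": [{"xyz":[-0.9,0.3,0.5],"turn":0.8,"jaw":146},{"xyz":[-0.9,0.3,1],"turn":0.8,"jaw":146},{"xyz":[-0.9,0.3,1.5],"turn":0.8,"jaw":146}]}}

```text
clock: 10.22
position: [0.5528, 0.1545, 0.1204]
ee_rot: [-2.146, -2.293, -0.02]
force: [-0.5, 0.5, 0.4]
width: 0.433
```

```bash
python3 -c "
from h import *
go(.5523,.1564,.07,4)"
```

```text
pos [0.5528 0.1545 0.1204] tooly yaw 3.8 tilt 0.74 q7 -0.02 w mm 39.8 F [-0.5  0.5  0.4] t 10.2
D cm [ 0.14 -0.08  5.04] turn -0.2008969928532025 rows 2.0
```

Call:
{"api": "arm_command", "payload": {"deltas": [{"xyz":[0.1,-0.1,1.5],"turn":0,"jaw":146},{"xyz":[0.1,-0.1,3],"turn":0,"jaw":146},{"xyz":[0.1,-0.1,4.5],"turn":0,"jaw":146},{"xyz":[0.1,-0.1,5],"turn":0,"jaw":146},{"xyz":[0.1,-0.1,5],"turn":0,"jaw":146}]}}

```text
clock: 10.63
position: [0.5519, 0.1553, 0.0697]
ee_rot: [-2.147, -2.292, -0.018]
force: [0.1, -0.1, -0.2]
width: 0.427
```

```bash
python3 -c "
from h import *
go(.5523,.1564,.0705,4)"
```

```text
pos [0.5519 0.1553 0.0697] tooly yaw 3.74 tilt 0.67 q7 0.01 w mm 39.3 F [ 0.1 -0.1 -0.2] t 10.6
D cm [ 0.11  0.05 -0.07] turn -0.25808302451386567 rows 1.0
```

Call:
{"api": "arm_command", "payload": {"deltas": [{"xyz":[0.1,0,0],"turn":0,"jaw":250},{"xyz":[0.1,0,0],"turn":0,"jaw":250},{"xyz":[0.1,0,0],"turn":0,"jaw":250},{"xyz":[0.1,0,0],"turn":0,"jaw":250},{"xyz":[0.1,0,0],"turn":0,"jaw":250}], "force": 50}}

```text
clock: 11.05
position: [0.5524, 0.1564, 0.0705]
ee_rot: [-2.147, -2.292, -0.02]
force: [-0.8, 0.6, 4.0]
width: 0.232
```

Call:
{"api": "arm_command", "payload": {"deltas": [{"xyz":[0,0,-2],"turn":0,"jaw":250},{"xyz":[0,0,-5],"turn":0,"jaw":250},{"xyz":[0,0,-8],"turn":0,"jaw":250},{"xyz":[0,0,-11],"turn":0,"jaw":250},{"xyz":[0,0,-12],"turn":0,"jaw":250}]}}

```text
clock: 11.47
position: [0.5532, 0.1553, 0.1948]
ee_rot: [2.147, 2.291, 0.028]
force: [1.1, 0.3, -0.1]
width: 0.231
```

```bash
python3 -c "
from fix import *
d=fixture();cv2.imwrite('pics/t7.png',np.clip(cv2.resize(d['frame'][150:270,280:380,::-1],None,fx=5,fy=5,interpolation=3)*1.2,0,255).astype(np.uint8))
go(.610,-.2527,.19,-2)"
```

```text
fix 5088 [ 555.2 -186.2] [220.8 261.1] 87.81
bar 651 [ 612.7 -186.3] [169.9  42.5] 88.89
bar 735 [ 503.4 -182.1] [168.5  41.1] 87.49
pos [0.5535 0.1556 0.1949] tooly yaw 3.73 tilt 1.08 q7 -0.07 w mm 21.6 F [ 0.1  0.3 -0.3] t 11.5
D cm [-41.11   2.97   0.05] turn 5.731735229250603 rows 10.0
```

View pics/t7.png

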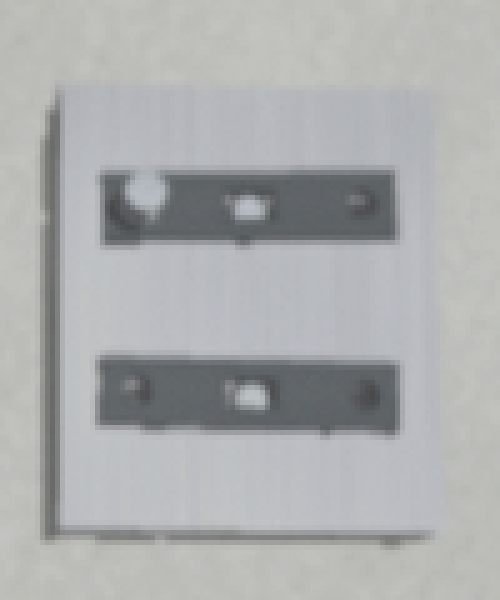

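Call:
{"api": "arm_command", "payload": {"deltas": [{"xyz":[-4,0.3,0],"turn":3,"jaw":250},{"xyz":[-8,0.6,0],"turn":5.7,"jaw":250},{"xyz":[-12,0.9,0],"turn":5.7,"jaw":250},{"xyz":[-16,1.2,0],"turn":5.7,"jaw":250},{"xyz":[-20,1.5,0],"turn":5.7,"jaw":250}]}}

```text
clock: 11.93
position: [0.5807, -0.0445, 0.1914]
ee_rot: [-2.258, -2.183, -0.028]
force: [1.0, -0.0, -1.6]
width: 0.233
```

Call:
{"api": "arm_command", "payload": {"deltas": [{"xyz":[-4,0.6,0],"turn":0,"jaw":250},{"xyz":[-8,1.2,0],"turn":0,"jaw":250},{"xyz":[-12,2,0],"turn":0,"jaw":250},{"xyz":[-15,2.6,0],"turn":0,"jaw":250},{"xyz":[-17,3,0],"turn":0,"jaw":250}]}}

```text
clock: 12.35
position: [0.6038, -0.2198, 0.1879]
ee_rot: [-2.262, -2.179, -0.024]
force: [0.0, -0.3, -1.5]
width: 0.23
```

```bash
python3 -c "
from h import *
go(.6095,-.2525,.14,-2)"
```

```text
pos [ 0.6038 -0.2198  0.1879] tooly yaw -2.15 tilt 0.88 q7 0.52 w mm 21.1 F [ 0.  -0.3 -1.5] t 12.3
D cm [-3.31  0.65  4.76] turn -0.14920036825095906 rows 2.0
```

Call:
{"api": "arm_command", "payload": {"deltas": [{"xyz":[-2,0.4,1],"turn":0,"jaw":250},{"xyz":[-3.3,0.6,3],"turn":0,"jaw":250},{"xyz":[-3.3,0.6,4.5],"turn":0,"jaw":250},{"xyz":[-3.3,0.6,4.8],"turn":0,"jaw":250},{"xyz":[-3.3,0.6,4.8],"turn":0,"jaw":250}]}}

```text
clock: 12.77
position: [0.6077, -0.2514, 0.1371]
ee_rot: [-2.259, -2.176, -0.021]
force: [0.1, 0.8, -0.9]
width: 0.231
```

```bash
python3 -c "
from h import *
go(.6095,-.2525,.10,-2)"
```

```text
pos [ 0.6077 -0.2514  0.1371] tooly yaw -2.15 tilt 0.83 q7 0.6 w mm 21.2 F [ 0.1  0.8 -0.9] t 12.8
D cm [-0.15  0.16  3.71] turn -0.14925639246550304 rows 1.0
```

Call:
{"api": "arm_command", "payload": {"deltas": [{"xyz":[-0.1,0.1,1],"turn":0,"jaw":250},{"xyz":[-0.1,0.1,2],"turn":0,"jaw":250},{"xyz":[-0.1,0.2,2.8],"turn":0,"jaw":250},{"xyz":[-0.1,0.2,3.4],"turn":0,"jaw":250},{"xyz":[-0.1,0.2,3.7],"turn":0,"jaw":250}]}}

```text
clock: 13.18
position: [0.6097, -0.2514, 0.099]
ee_rot: [-2.258, -2.176, -0.021]
force: [-0.2, -0.2, -0.6]
width: 0.233
```

```bash
python3 -c "
from h import *
go(.6085,-.2527,.085,-2)"
```

```text
pos [ 0.6097 -0.2514  0.099 ] tooly yaw -2.12 tilt 0.84 q7 0.62 w mm 21.4 F [-0.2 -0.2 -0.6] t 13.2
D cm [-0.15 -0.12  1.4 ] turn -0.11525114196290076 rows 1.0
```

Call:
{"api": "arm_command", "payload": {"deltas": [{"xyz":[-0.1,0,0.5],"turn":0,"jaw":250},{"xyz":[-0.2,-0.1,0.9],"turn":0,"jaw":250},{"xyz":[-0.2,-0.1,1.3],"turn":0,"jaw":250},{"xyz":[-0.2,-0.1,1.6],"turn":0,"jaw":250},{"xyz":[-0.2,-0.1,1.8],"turn":0,"jaw":250}]}}

```text
clock: 13.6
position: [0.6089, -0.2532, 0.0809]
ee_rot: [-2.258, -2.176, -0.021]
force: [0.5, 0.6, 1.2]
width: 0.233
```

```bash
python3 -c "
from h import *
go(.6085,-.2527,.0705,-2)"
```

```text
pos [ 0.6089 -0.2532  0.0809] tooly yaw -2.11 tilt 0.84 q7 0.63 w mm 21.5 F [0.5 0.6 1.2] t 13.6
D cm [ 0.03 -0.05  1.04] turn -0.1146416957112848 rows 1.0
```

Call:
{"api": "arm_command", "payload": {"deltas": [{"xyz":[0,0,0.5],"turn":0,"jaw":250},{"xyz":[0,0,0.8],"turn":0,"jaw":250},{"xyz":[0,0,1.0],"turn":0,"jaw":250},{"xyz":[0,0,1.1],"turn":0,"jaw":250},{"xyz":[0,0,1.2],"turn":0,"jaw":250}]}}

```text
clock: 14.02
position: [0.609, -0.2535, 0.0703]
ee_rot: [-2.259, -2.176, -0.022]
force: [-7.5, 2.7, 24.3]
width: 0.231
```

```bash
python3 -c "
from h import *
go(.6085,-.2527,.0705,-2)"
```

```text
pos [ 0.609  -0.2535  0.0703] tooly yaw -2.13 tilt 0.86 q7 0.64 w mm 21.2 F [-7.5  2.7 24.3] t 14.0
D cm [ 0.07 -0.05 -0.02] turn -0.13477748833152248 rows 1.0
```

Call:
{"api": "arm_command", "payload": {"deltas": [{"xyz":[0,0,0.2],"turn":0,"jaw":250},{"xyz":[0,0,0.3],"turn":0,"jaw":250}]}}

```text
clock: 14.18
position: [0.6093, -0.2538, 0.0702]
ee_rot: [-2.259, -2.176, -0.025]
force: [-10.7, 4.4, 36.9]
width: 0.23
```

Call:
{"api": "arm_command", "payload": {"deltas": [{"xyz":[0,0,0],"turn":0,"jaw":146},{"xyz":[0,0,0],"turn":0,"jaw":146},{"xyz":[0,0,0],"turn":0,"jaw":146},{"xyz":[0,0,0],"turn":0,"jaw":146}]}}

```text
clock: 14.52
position: [0.609, -0.2537, 0.0697]
ee_rot: [-2.259, -2.176, -0.024]
force: [0.0, 0.4, -0.0]
width: 0.417
```

Call:
{"api": "arm_command", "payload": {"deltas": [{"xyz":[0,0,-3],"turn":0,"jaw":146},{"xyz":[0,0,-6],"turn":0,"jaw":146},{"xyz":[0,0,-9],"turn":0,"jaw":146},{"xyz":[0,0,-12],"turn":0,"jaw":146},{"xyz":[4,0,-12],"turn":0,"jaw":146}]}}

```text
clock: 14.93
position: [0.6099, -0.2264, 0.1967]
ee_rot: [2.27, 2.162, 0.023]
force: [1.2, -1.6, -0.2]
width: 0.428
```

```bash
python3 -c "
from h import *
go(.5501,.200,.195,4)"
```

```text
pos [ 0.6099 -0.2264  0.1967] tooly yaw -2.79 tilt 0.93 q7 0.51 w mm 39.4 F [ 1.2 -1.6 -0.2] t 14.9
D cm [42.3  -8.06  0.28] turn -6.793750575699747 rows 11.0
```

Next pin 3 at (0.550, 0.200).

Call:
{"api": "arm_command", "payload": {"deltas": [{"xyz":[4,-0.8,0.1],"turn":-3,"jaw":146},{"xyz":[8,-1.6,0.1],"turn":-6.8,"jaw":146},{"xyz":[12,-2.3,0.1],"turn":-6.8,"jaw":146},{"xyz":[16,-3.1,0.2],"turn":-6.8,"jaw":146},{"xyz":[20,-3.8,0.2],"turn":-6.8,"jaw":146}]}}

```text
clock: 15.35
position: [0.5808, -0.023, 0.1947]
ee_rot: [2.137, 2.292, 0.021]
force: [0.4, -0.2, -1.2]
width: 0.429
```

Call:
{"api": "arm_command", "payload": {"deltas": [{"xyz":[4,-0.5,0],"turn":0,"jaw":146},{"xyz":[8,-1,0],"turn":0,"jaw":146},{"xyz":[12,-1.3,0],"turn":0,"jaw":146},{"xyz":[15,-1.6,0],"turn":0,"jaw":146},{"xyz":[17,-1.7,0],"turn":0,"jaw":146}]}}

```text
clock: 15.77
position: [0.5506, 0.1499, 0.1945]
ee_rot: [2.133, 2.298, 0.021]
force: [1.4, -0.5, -0.7]
width: 0.43
```

```bash
python3 -c "
from h import *
go(.5495,.2006,.12,4)"
```

```text
pos [0.5506 0.1499 0.1945] tooly yaw 4.25 tilt 0.84 q7 -0.06 w mm 39.6 F [ 1.4 -0.5 -0.7] t 15.8
D cm [5.03 0.17 7.48] turn 0.2497213300479615 rows 3.0
```

Call:
{"api": "arm_command", "payload": {"deltas": [{"xyz":[3,0.1,1],"turn":0.2,"jaw":146},{"xyz":[5,0.2,3],"turn":0.2,"jaw":146},{"xyz":[5,0.2,5],"turn":0.2,"jaw":146},{"xyz":[5,0.2,6.5],"turn":0.2,"jaw":146},{"xyz":[5,0.2,7],"turn":0.2,"jaw":146}]}}

```text
clock: 16.18
position: [0.5481, 0.2004, 0.122]
ee_rot: [2.137, 2.297, 0.015]
force: [-0.9, 0.1, -0.5]
width: 0.427
```

```bash
python3 -c "
from h import *
go(.5495,.2006,.07,4)"
```

```text
pos [0.5481 0.2004 0.122 ] tooly yaw 4.12 tilt 0.6 q7 -0.1 w mm 39.3 F [-0.9  0.1 -0.5] t 16.2
D cm [-0.01  0.09  5.2 ] turn 0.12327923361235094 rows 2.0
```

Call:
{"api": "arm_command", "payload": {"deltas": [{"xyz":[0,0.1,1.5],"turn":0,"jaw":146},{"xyz":[0,0.1,3],"turn":0,"jaw":146},{"xyz":[0,0.1,4.5],"turn":0,"jaw":146},{"xyz":[0,0.1,5.1],"turn":0,"jaw":146},{"xyz":[0,0.1,5.1],"turn":0,"jaw":146}]}}

```text
clock: 16.6
position: [0.5489, 0.2, 0.07]
ee_rot: [2.138, 2.296, 0.011]
force: [-0.9, 0.8, -0.2]
width: 0.428
```

```bash
python3 -c "
from h import *
go(.5495,.2006,.07,4)"
```

```text
pos [0.5489 0.2    0.07  ] tooly yaw 4.09 tilt 0.47 q7 -0.07 w mm 39.4 F [-0.9  0.8 -0.2] t 16.6
D cm [ 0.05  0.06 -0.  ] turn 0.08701492338683181 rows 1.0
```

Call:
{"api": "arm_command", "payload": {"deltas": [{"xyz":[0,0,0],"turn":0,"jaw":250},{"xyz":[0,0,0],"turn":0,"jaw":250},{"xyz":[0,0,0],"turn":0,"jaw":250},{"xyz":[0,0,0],"turn":0,"jaw":250},{"xyz":[0,0,0],"turn":0,"jaw":250}], "force": 50}}

```text
clock: 17.02
position: [0.5495, 0.2002, 0.0708]
ee_rot: [2.138, 2.296, 0.014]
force: [-0.6, 1.1, 4.7]
width: 0.231
```

Call:
{"api": "arm_command", "payload": {"deltas": [{"xyz":[0,0,-2],"turn":0,"jaw":250},{"xyz":[0,0,-5],"turn":0,"jaw":250},{"xyz":[0,0,-8],"turn":0,"jaw":250},{"xyz":[0,0,-11],"turn":0,"jaw":250},{"xyz":[0,0,-12],"turn":0,"jaw":250}]}}

```text
clock: 17.43
position: [0.5502, 0.2001, 0.1952]
ee_rot: [2.137, 2.294, 0.022]
force: [1.4, -0.8, -1.9]
width: 0.232
```

```bash
python3 -c "
from fix import *
d=fixture();cv2.imwrite('pics/t8.png',np.clip(cv2.resize(d['frame'][150:270,280:380,::-1],None,fx=5,fy=5,interpolation=3)*1.2,0,255).astype(np.uint8))
go(.503,-.119,.19,-2)"
```

```text
fix 5055 [ 555.5 -186. ] [221.  261.1] 87.88
bar 598 [ 611.  -186.6] [170.1  39.6] 88.97
bar 741 [ 503.  -182.4] [169.4  41.9] 86.59
pos [0.5504 0.2004 0.1952] tooly yaw 4.08 tilt 0.92 q7 -0.14 w mm 21.1 F [ 0.6 -0.6  1. ] t 17.5
D cm [-31.52  -7.01   0.25] turn 6.07893967651556 rows 8.0
```

View pics/t8.png

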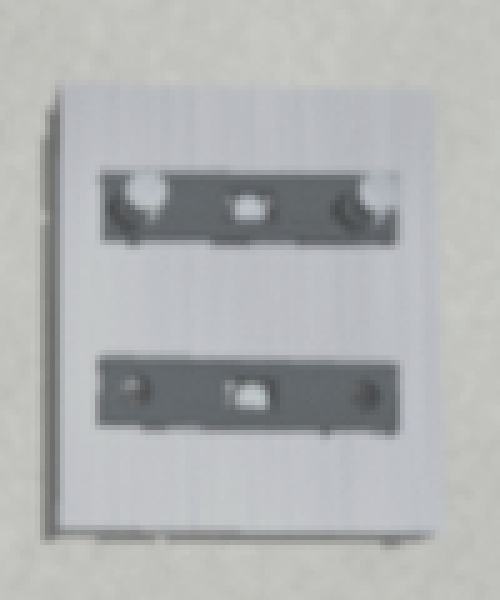

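Call:
{"api": "arm_command", "payload": {"deltas": [{"xyz":[-4,-0.9,0.2],"turn":3,"jaw":250},{"xyz":[-8,-1.8,0.2],"turn":6,"jaw":250},{"xyz":[-12,-2.7,0.2],"turn":6,"jaw":250},{"xyz":[-16,-3.5,0.2],"turn":6,"jaw":250},{"xyz":[-20,-4.4,0.2],"turn":6,"jaw":250}]}}

```text
clock: 17.9
position: [0.5196, -0.0037, 0.1903]
ee_rot: [2.254, 2.181, 0.022]
force: [0.7, 0.3, -1.1]
width: 0.234
```

```bash
python3 -c "
from h import *
go(.5045,-.1185,.14,-2)"
```

```text
pos [ 0.5196 -0.0037  0.1903] tooly yaw -1.88 tilt 0.85 q7 0.11 w mm 21.5 F [ 0.7  0.3 -1.1] t 17.9
D cm [-11.56  -1.19   4.94] turn 0.11573880264749903 rows 4.0
```

Call:
{"api": "arm_command", "payload": {"deltas": [{"xyz":[-4,-0.4,0],"turn":0,"jaw":250},{"xyz":[-8,-0.8,0.5],"turn":0,"jaw":250},{"xyz":[-11,-1.2,2],"turn":0,"jaw":250},{"xyz":[-11.5,-1.2,4],"turn":0,"jaw":250},{"xyz":[-11.5,-1.2,4.9],"turn":0,"jaw":250}]}}

```text
clock: 18.32
position: [0.5022, -0.1204, 0.1379]
ee_rot: [2.261, 2.177, 0.018]
force: [-0.2, 1.5, -1.9]
width: 0.232
```

```bash
python3 -c "
from h import *
go(.5045,-.1185,.12,-2)"
```

```text
pos [ 0.5022 -0.1204  0.1379] tooly yaw -2.16 tilt 0.67 q7 0.4 w mm 21.3 F [-0.2  1.5 -1.9] t 18.3
D cm [0.19 0.2  1.79] turn -0.15943333740851529 rows 1.0
```

Call:
{"api": "arm_command", "payload": {"deltas": [{"xyz":[0.2,0.2,0.8],"turn":0,"jaw":250},{"xyz":[0.2,0.2,1.5],"turn":0,"jaw":250},{"xyz":[0.2,0.2,2],"turn":0,"jaw":250},{"xyz":[0.2,0.2,2],"turn":0,"jaw":250}]}}

```text
clock: 18.65
position: [0.5044, -0.1169, 0.1169]
ee_rot: [2.259, 2.18, 0.017]
force: [0.5, -0.3, -1.1]
width: 0.234
```

```bash
python3 -c "
from h import *
go(.5045,-.1185,.10,-2)"
```

```text
pos [ 0.5044 -0.1169  0.1169] tooly yaw -2.03 tilt 0.61 q7 0.42 w mm 21.6 F [ 0.5 -0.3 -1.1] t 18.6
D cm [-0.17  0.    1.69] turn -0.03176386609028725 rows 1.0
```

Call:
{"api": "arm_command", "payload": {"deltas": [{"xyz":[-0.2,0,0.5],"turn":0,"jaw":250},{"xyz":[-0.2,0,0.9],"turn":0,"jaw":250},{"xyz":[-0.2,0,1.3],"turn":0,"jaw":250},{"xyz":[-0.2,-0.1,1.7],"turn":0,"jaw":250},{"xyz":[-0.2,-0.1,1.9],"turn":0,"jaw":250}]}}

```text
clock: 19.07
position: [0.5034, -0.1187, 0.0975]
ee_rot: [2.259, 2.18, 0.017]
force: [1.3, 0.3, 0.2]
width: 0.232
```

```bash
python3 -c "
from h import *
go(.503,-.119,.085,-2)"
```

```text
pos [ 0.5034 -0.1187  0.0975] tooly yaw -2.03 tilt 0.61 q7 0.45 w mm 21.3 F [1.3 0.3 0.2] t 19.1
D cm [-0.04 -0.05  1.25] turn -0.030902271602599285 rows 1.0
```

Call:
{"api": "arm_command", "payload": {"deltas": [{"xyz":[0,0,0.4],"turn":0,"jaw":250},{"xyz":[0,-0.1,0.8],"turn":0,"jaw":250},{"xyz":[0,-0.1,1.2],"turn":0,"jaw":250},{"xyz":[0,-0.1,1.6],"turn":0,"jaw":250},{"xyz":[0,-0.1,1.8],"turn":0,"jaw":250}]}}

```text
clock: 19.48
position: [0.5025, -0.1186, 0.079]
ee_rot: [2.259, 2.181, 0.016]
force: [0.8, 0.0, 0.8]
width: 0.234
```

```bash
python3 -c "
from h import *
go(.503,-.119,.0705,-2)"
```

```text
pos [ 0.5025 -0.1186  0.079 ] tooly yaw -2.03 tilt 0.6 q7 0.47 w mm 21.5 F [0.8 0.  0.8] t 19.5
D cm [-0.05  0.05  0.85] turn -0.030293140023687215 rows 1.0
```

Call:
{"api": "arm_command", "payload": {"deltas": [{"xyz":[0,0,0.4],"turn":0,"jaw":250},{"xyz":[0,0,0.7],"turn":0,"jaw":250},{"xyz":[0,0,0.9],"turn":0,"jaw":250},{"xyz":[0,0,1.1],"turn":0,"jaw":250},{"xyz":[0,0,1.2],"turn":0,"jaw":250}]}}

```text
clock: 19.9
position: [0.5034, -0.119, 0.0699]
ee_rot: [2.26, 2.179, 0.021]
force: [-15.9, 4.9, 63.6]
width: 0.234
```

```bash
python3 -c "
from h import *
go(.503,-.119,.0705,-2)"
```

```text
pos [ 0.5034 -0.119   0.0699] tooly yaw -2.08 tilt 0.77 q7 0.48 w mm 21.5 F [-15.9   4.9  63.6] t 19.9
D cm [-0.01 -0.04 -0.06] turn -0.08066935372866624 rows 1.0
```

Seated (64 N). Release and fetch pin 4.

Call:
{"api": "arm_command", "payload": {"deltas": [{"xyz":[0,0,0],"turn":0,"jaw":146},{"xyz":[0,0,0],"turn":0,"jaw":146},{"xyz":[0,0,0],"turn":0,"jaw":146},{"xyz":[0,0,0],"turn":0,"jaw":146}]}}

```text
clock: 20.23
position: [0.503, -0.1188, 0.0695]
ee_rot: [2.26, 2.18, 0.02]
force: [-0.6, -0.2, 0.2]
width: 0.418
```

Call:
{"api": "arm_command", "payload": {"deltas": [{"xyz":[0,0,-3],"turn":0,"jaw":146},{"xyz":[0,0,-6],"turn":0,"jaw":146},{"xyz":[0,0,-9],"turn":0,"jaw":146},{"xyz":[0,0,-12],"turn":0,"jaw":146},{"xyz":[4,0,-12],"turn":0,"jaw":146}]}}

```text
clock: 20.65
position: [0.5053, -0.0878, 0.1951]
ee_rot: [2.265, 2.162, 0.025]
force: [2.3, 0.8, 0.9]
width: 0.426
```

```bash
python3 -c "
from h import *
go(.5465,.2442,.19,4)"
```

```text
pos [ 0.5053 -0.0878  0.1951] tooly yaw -2.68 tilt 1.09 q7 0.26 w mm 39.2 F [2.3 0.8 0.9] t 20.6
D cm [33.35  2.55  0.7 ] turn -6.679888679559539 rows 9.0
```

Call:
{"api": "arm_command", "payload": {"deltas": [{"xyz":[4,0.3,0.1],"turn":-3,"jaw":146},{"xyz":[8,0.6,0.2],"turn":-6.7,"jaw":146},{"xyz":[12,0.9,0.3],"turn":-6.7,"jaw":146},{"xyz":[16,1.2,0.3],"turn":-6.7,"jaw":146},{"xyz":[20,1.5,0.3],"turn":-6.7,"jaw":146}]}}

```text
clock: 21.07
position: [0.5292, 0.1133, 0.1929]
ee_rot: [2.135, 2.29, 0.023]
force: [1.7, -0.5, 0.8]
width: 0.425
```

```bash
python3 -c "
from h import *
import pins
d=snap('top','t9'); pins.caps(d,(160,200,200,222));d=get_image('scene'); pins.caps(d,(334,350,222,245))
go(.5465,.2442,.15,4)"
```

```text
[340, 230, 8, 8, 44] [343.3 233.6] z70 0.1021 mean [0.5497 0.2472 0.0999] ray [0.5514 0.248  0.1021]
pos [0.5293 0.1197 0.1922] tooly yaw 4.62 tilt 1.05 q7 -0.03 w mm 39.3 F [-0.1 -0.7 -1.2] t 21.2
D cm [12.26  2.64  4.32] turn 0.6221913632766274 rows 4.0
```

Pin 4 is unmoved. Go on.

Call:
{"api": "arm_command", "payload": {"deltas": [{"xyz":[4,0.8,0],"turn":0.6,"jaw":146},{"xyz":[8,1.7,0],"turn":0.6,"jaw":146},{"xyz":[11,2.4,1],"turn":0.6,"jaw":146},{"xyz":[12.2,2.6,3],"turn":0.6,"jaw":146},{"xyz":[12.2,2.6,4.3],"turn":0.6,"jaw":146}]}}

```text
clock: 21.58
position: [0.545, 0.2488, 0.148]
ee_rot: [2.129, 2.3, 0.025]
force: [0.8, -0.8, -0.0]
width: 0.429
```

```bash
python3 -c "
from h import *
go(.5465,.2442,.12,4)"
```

```text
pos [0.545  0.2488 0.148 ] tooly yaw 4.42 tilt 0.99 q7 -0.19 w mm 39.5 F [ 0.8 -0.8 -0. ] t 21.6
D cm [-0.49  0.07  2.8 ] turn 0.4151584630841967 rows 1.0
```

Call:
{"api": "arm_command", "payload": {"deltas": [{"xyz":[-0.5,0.1,1],"turn":0.4,"jaw":146},{"xyz":[-0.5,0.1,2],"turn":0.4,"jaw":146},{"xyz":[-0.5,0.1,2.8],"turn":0.4,"jaw":146},{"xyz":[-0.5,0.1,2.8],"turn":0.4,"jaw":146}]}}

```text
clock: 21.92
position: [0.5462, 0.2427, 0.1184]
ee_rot: [2.139, 2.292, 0.021]
force: [-0.5, 0.0, 0.4]
width: 0.429
```

```bash
python3 -c "
from h import *
go(.5465,.2442,.07,4)"
```

```text
pos [0.5462 0.2427 0.1184] tooly yaw 3.93 tilt 0.85 q7 -0.17 w mm 39.5 F [-0.5  0.   0.4] t 21.9
D cm [ 0.12 -0.03  4.84] turn -0.06717775160105077 rows 2.0
```

Call:
{"api": "arm_command", "payload": {"deltas": [{"xyz":[0.1,0,1.5],"turn":0,"jaw":146},{"xyz":[0.1,0,3],"turn":0,"jaw":146},{"xyz":[0.1,0,4.3],"turn":0,"jaw":146},{"xyz":[0.1,0,4.8],"turn":0,"jaw":146},{"xyz":[0.1,0,4.8],"turn":0,"jaw":146}]}}

```text
clock: 22.33
position: [0.5465, 0.2432, 0.0699]
ee_rot: [2.141, 2.291, 0.019]
force: [-0.5, -0.5, -0.4]
width: 0.426
```

Call:
{"api": "arm_command", "payload": {"deltas": [{"xyz":[0,0,0],"turn":0,"jaw":250},{"xyz":[0,0,0],"turn":0,"jaw":250},{"xyz":[0,0,0],"turn":0,"jaw":250},{"xyz":[0,0,0],"turn":0,"jaw":250},{"xyz":[0,0,0],"turn":0,"jaw":250}], "force": 50}}

```text
clock: 22.75
position: [0.547, 0.2435, 0.0708]
ee_rot: [2.14, 2.291, 0.021]
force: [-0.2, -0.3, 5.2]
width: 0.232
```

Call:
{"api": "arm_command", "payload": {"deltas": [{"xyz":[0,0,-2],"turn":0,"jaw":250},{"xyz":[0,0,-5],"turn":0,"jaw":250},{"xyz":[0,0,-8],"turn":0,"jaw":250},{"xyz":[0,0,-11],"turn":0,"jaw":250},{"xyz":[0,0,-12],"turn":0,"jaw":250}]}}

```text
clock: 23.17
position: [0.5471, 0.2432, 0.1951]
ee_rot: [2.14, 2.289, 0.029]
force: [2.1, 0.5, -0.9]
width: 0.23
```

```bash
python3 -c "
from fix import *
d=fixture();cv2.imwrite('pics/t10.png',np.clip(cv2.resize(d['frame'][150:270,280:380,::-1],None,fx=5,fy=5,interpolation=3)*1.2,0,255).astype(np.uint8))
go(.4985,-.249,.19,-2)"
```

```text
fix 5079 [ 555.7 -186.3] [221.5 261.2] 88.01
bar 605 [ 611.1 -186.4] [169.9  39.8] 88.76
bar 673 [ 499.8 -181.4] [171.5  39.9] 88.8
pos [0.5473 0.2435 0.1952] tooly yaw 3.87 tilt 1.22 q7 -0.21 w mm 21.6 F [ 0.1  0.7 -0.7] t 23.2
D cm [-4.881e+01 -8.210e+00 -1.000e-02] turn 5.870217764142637 rows 12.0
```

View pics/t10.png

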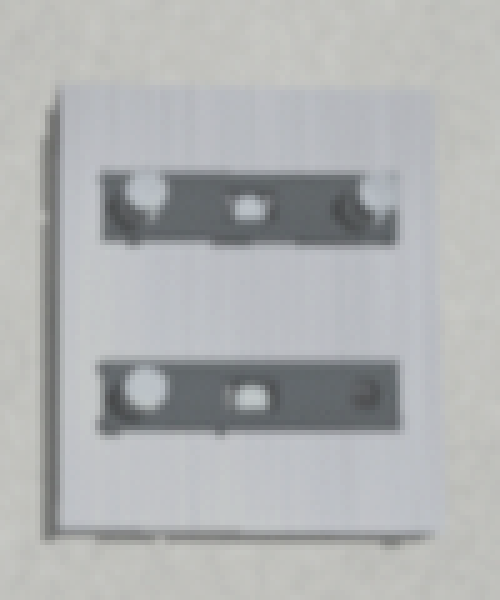

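Call:
{"api": "arm_command", "payload": {"deltas": [{"xyz":[-4,-0.7,0],"turn":3,"jaw":250},{"xyz":[-8,-1.4,0],"turn":5.9,"jaw":250},{"xyz":[-12,-2.1,0],"turn":5.9,"jaw":250},{"xyz":[-16,-2.8,0],"turn":5.9,"jaw":250},{"xyz":[-20,-3.4,0],"turn":5.9,"jaw":250}]}}

```text
clock: 23.63
position: [0.5254, 0.0401, 0.1918]
ee_rot: [2.255, 2.178, 0.029]
force: [1.4, -0.8, -1.6]
width: 0.235
```

Call:
{"api": "arm_command", "payload": {"deltas": [{"xyz":[-4,-0.3,0],"turn":0,"jaw":250},{"xyz":[-8,-0.6,0],"turn":0,"jaw":250},{"xyz":[-12,-0.9,0],"turn":0,"jaw":250},{"xyz":[-16,-1.2,0],"turn":0,"jaw":250},{"xyz":[-20,-1.5,0],"turn":0,"jaw":250}]}}

```text
clock: 24.05
position: [0.5023, -0.1607, 0.1885]
ee_rot: [2.256, 2.18, 0.028]
force: [1.5, 0.3, -1.3]
width: 0.235
```

```bash
python3 -c "
from h import *
go(.4985,-.249,.15,-2)"
```

```text
pos [ 0.5023 -0.1607  0.1885] tooly yaw -1.97 tilt 1.06 q7 0.45 w mm 21.6 F [ 1.5  0.3 -1.3] t 24.1
D cm [-8.88 -0.13  3.76] turn 0.0312546693155582 rows 3.0
```

Call:
{"api": "arm_command", "payload": {"deltas": [{"xyz":[-4,-0.1,0],"turn":0,"jaw":250},{"xyz":[-7.5,-0.1,0],"turn":0,"jaw":250},{"xyz":[-8.8,-0.1,2],"turn":0,"jaw":250},{"xyz":[-8.8,-0.1,4],"turn":0,"jaw":250},{"xyz":[-8.8,-0.1,5],"turn":0,"jaw":250}]}}

```text
clock: 24.47
position: [0.4971, -0.2486, 0.1345]
ee_rot: [2.261, 2.179, 0.025]
force: [0.0, -0.0, -1.1]
width: 0.233
```

```bash
python3 -c "
from h import *
go(.4985,-.249,.12,-2)"
```

```text
pos [ 0.4971 -0.2486  0.1345] tooly yaw -2.11 tilt 0.9 q7 0.68 w mm 21.4 F [ 0.  -0.  -1.1] t 24.5
D cm [-0.05  0.13  1.45] turn -0.1127636503901357 rows 1.0
```

Call:
{"api": "arm_command", "payload": {"deltas": [{"xyz":[0,0.1,0.8],"turn":0,"jaw":250},{"xyz":[0,0.1,1.5],"turn":0,"jaw":250},{"xyz":[0,0.1,1.8],"turn":0,"jaw":250},{"xyz":[0,0.1,1.8],"turn":0,"jaw":250}]}}

```text
clock: 24.8
position: [0.4983, -0.2477, 0.116]
ee_rot: [2.26, 2.181, 0.024]
force: [0.0, 0.5, -1.2]
width: 0.23
```

```bash
python3 -c "
from h import *
go(.4985,-.249,.10,-2)"
```

```text
pos [ 0.4983 -0.2477  0.116 ] tooly yaw -2.05 tilt 0.88 q7 0.7 w mm 21.2 F [ 0.   0.5 -1.2] t 24.8
D cm [-0.15  0.01  1.6 ] turn -0.04507134035496563 rows 1.0
```

Call:
{"api": "arm_command", "payload": {"deltas": [{"xyz":[-0.1,0,0.5],"turn":0,"jaw":250},{"xyz":[-0.1,0,0.9],"turn":0,"jaw":250},{"xyz":[-0.1,0,1.3],"turn":0,"jaw":250},{"xyz":[-0.1,0,1.7],"turn":0,"jaw":250},{"xyz":[-0.1,0,1.9],"turn":0,"jaw":250}]}}

```text
clock: 25.22
position: [0.4988, -0.2485, 0.0967]
ee_rot: [2.259, 2.181, 0.025]
force: [0.2, -0.1, 0.6]
width: 0.231
```

```bash
python3 -c "
from h import *
go(.4985,-.249,.085,-2)"
```

```text
pos [ 0.4988 -0.2485  0.0967] tooly yaw -2.03 tilt 0.9 q7 0.72 w mm 21.3 F [ 0.2 -0.1  0.6] t 25.2
D cm [-0.07 -0.04  1.17] turn -0.033723326024741596 rows 1.0
```

Call:
{"api": "arm_command", "payload": {"deltas": [{"xyz":[-0.1,0,0.4],"turn":0,"jaw":250},{"xyz":[-0.1,0,0.8],"turn":0,"jaw":250},{"xyz":[-0.1,0,1.2],"turn":0,"jaw":250},{"xyz":[-0.1,0,1.6],"turn":0,"jaw":250},{"xyz":[-0.1,0,1.8],"turn":0,"jaw":250}]}}

```text
clock: 25.63
position: [0.4988, -0.2492, 0.0781]
ee_rot: [2.26, 2.181, 0.024]
force: [0.8, 0.6, 0.4]
width: 0.23
```

```bash
python3 -c "
from h import *
go(.4985,-.249,.0705,-2)"
```

```text
pos [ 0.4988 -0.2492  0.0781] tooly yaw -2.04 tilt 0.88 q7 0.74 w mm 21.2 F [0.8 0.6 0.4] t 25.6
D cm [ 0.01 -0.04  0.76] turn -0.03568165008729807 rows 1.0
```

Call:
{"api": "arm_command", "payload": {"deltas": [{"xyz":[0,0,0.4],"turn":0,"jaw":250},{"xyz":[0,0,0.7],"turn":0,"jaw":250},{"xyz":[0,0,0.9],"turn":0,"jaw":250},{"xyz":[0,0,1.0],"turn":0,"jaw":250},{"xyz":[0,0,1.1],"turn":0,"jaw":250}]}}

```text
clock: 26.05
position: [0.4993, -0.25, 0.07]
ee_rot: [2.26, 2.179, 0.028]
force: [-14.0, 6.2, 53.5]
width: 0.228
```

```bash
python3 -c "
from h import *
go(.4985,-.249,.0705,-2)"
```

```text
pos [ 0.4993 -0.25    0.07  ] tooly yaw -2.09 tilt 1.01 q7 0.75 w mm 21.0 F [-14.    6.2  53.5] t 26.1
D cm [ 0.1  -0.08 -0.05] turn -0.09255034548203867 rows 1.0
```

Call:
{"api": "arm_command", "payload": {"deltas": [{"xyz":[0,0,0],"turn":0,"jaw":146},{"xyz":[0,0,0],"turn":0,"jaw":146},{"xyz":[0,0,0],"turn":0,"jaw":146},{"xyz":[0,0,0],"turn":0,"jaw":146}]}}

```text
clock: 26.38
position: [0.499, -0.2498, 0.0696]
ee_rot: [2.26, 2.18, 0.027]
force: [-0.5, -0.3, -0.3]
width: 0.419
```

Call:
{"api": "arm_command", "payload": {"deltas": [{"xyz":[0,0,-3],"turn":0,"jaw":146},{"xyz":[0,0,-6],"turn":0,"jaw":146},{"xyz":[0,0,-9],"turn":0,"jaw":146},{"xyz":[0,0,-12],"turn":0,"jaw":200},{"xyz":[4,-1,-12],"turn":0,"jaw":255}]}}

```text
clock: 26.8
position: [0.4917, -0.2194, 0.1955]
ee_rot: [2.261, 2.161, 0.029]
force: [1.6, -0.2, 0.5]
width: 0.328
```

```bash
python3 -c "
from h import *
go(.38,.168,.20,4)"
```

```text
pos [ 0.4917 -0.2194  0.1955] tooly yaw -2.58 tilt 1.32 q7 0.56 w mm 30.2 F [ 1.6 -0.2  0.5] t 26.8
D cm [ 38.2  -12.88  -0.59] turn -6.575107285988821 rows 10.0
```

Call:
{"api": "arm_command", "payload": {"deltas": [{"xyz":[4,-1.3,-0.5],"turn":-3,"jaw":165},{"xyz":[8,-2.6,-0.5],"turn":-6.6,"jaw":165},{"xyz":[12,-3.9,-0.5],"turn":-6.6,"jaw":165},{"xyz":[16,-5.2,-0.5],"turn":-6.6,"jaw":165},{"xyz":[20,-6.5,-0.5],"turn":-6.6,"jaw":165}]}}

```text
clock: 27.22
position: [0.4349, -0.0165, 0.1996]
ee_rot: [2.132, 2.287, 0.027]
force: [0.2, 0.6, -0.7]
width: 0.35
```

```bash
python3 -c "
from fix import *
d=fixture();cv2.imwrite('pics/t11.png',np.clip(d['frame'][:,:,::-1]*1.3,0,255).astype(np.uint8))
s=snap('scene','s11')
P=pts(d);m=(P[...,2]>.078)&(P[...,2]<.1)&(P[...,0]<.452)&(P[...,0]>.42)&(P[...,1]>.1)&(P[...,1]<.25)
q=P[m];print(m.sum(),q.mean(0),q.min(0),q.max(0))
go(.4455,.1733,.20,4)"
```

```text
fix 4209 [ 555.4 -187.2] [219.1 261.3] 88.21
bar 611 [ 612.7 -187.7] [176.5  43.4] 87.98
bar 471 [ 501.8 -204.5] [127.   40.9] 89.0
143 [0.44612894 0.17577544 0.08871775] [0.43895009 0.11674932 0.08264993] [0.45166117 0.22544397 0.09521322]
pos [ 0.434  -0.0115  0.1991] tooly yaw 4.56 tilt 1.21 q7 0.11 w mm 32.9 F [ 0.1 -0.7 -0.6] t 27.3
D cm [18.33  2.62  0.03] turn 0.5621563981381001 rows 5.0
```

View pics/t11.png

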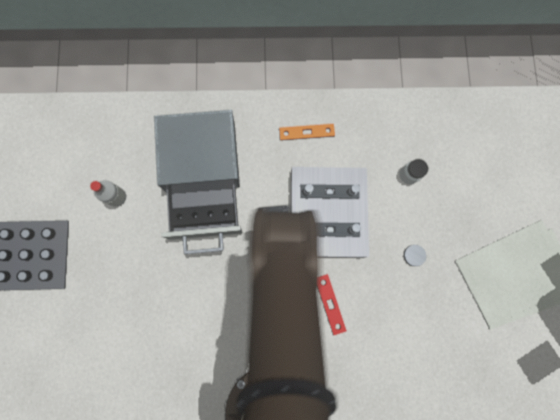

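View pics/s11.png

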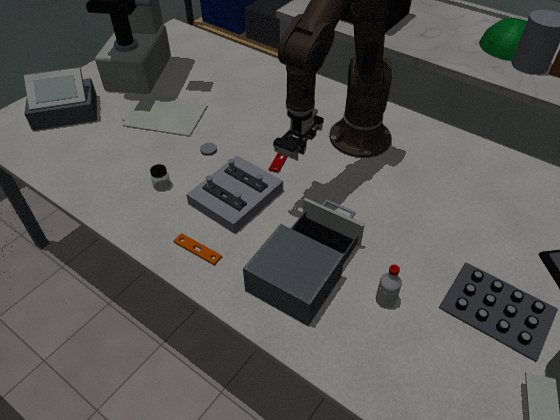

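Call:
{"api": "arm_command", "payload": {"deltas": [{"xyz":[4,0.6,0],"turn":0.5,"jaw":165},{"xyz":[8,1.2,0],"turn":0.5,"jaw":165},{"xyz":[12,1.8,0],"turn":0.5,"jaw":165},{"xyz":[16,2.3,0],"turn":0.5,"jaw":165},{"xyz":[18.3,2.6,1],"turn":0.5,"jaw":165}]}}

```text
clock: 27.73
position: [0.4461, 0.178, 0.1912]
ee_rot: [2.129, 2.294, 0.033]
force: [0.9, 0.0, 0.4]
width: 0.355
```

```bash
python3 -c "
from h import *
go(.4455,.1733,.12,4)"
```

```text
pos [0.4461 0.178  0.1912] tooly yaw 4.27 tilt 1.36 q7 -0.29 w mm 32.6 F [0.9 0.  0.4] t 27.7
D cm [-0.51 -0.26  7.11] turn 0.27258383794135455 rows 2.0
```

Call:
{"api": "arm_command", "payload": {"deltas": [{"xyz":[-0.5,-0.2,2],"turn":0.3,"jaw":165},{"xyz":[-0.5,-0.2,4],"turn":0.3,"jaw":165},{"xyz":[-0.5,-0.2,6],"turn":0.3,"jaw":165},{"xyz":[-0.5,-0.2,7],"turn":0.3,"jaw":165},{"xyz":[-0.5,-0.2,7],"turn":0.3,"jaw":165}]}}

```text
clock: 28.15
position: [0.4447, 0.1725, 0.119]
ee_rot: [2.136, 2.289, 0.026]
force: [-0.2, 0.3, -0.3]
width: 0.356
```

```bash
python3 -c "
from h import *
go(.4455,.1733,.07,4)"
```

```text
pos [0.4447 0.1725 0.119 ] tooly yaw 3.96 tilt 1.12 q7 -0.22 w mm 32.8 F [-0.2  0.3 -0.3] t 28.1
D cm [ 0.05 -0.01  4.9 ] turn -0.0397948919409572 rows 2.0
```

Call:
{"api": "arm_command", "payload": {"deltas": [{"xyz":[0,0,2],"turn":0,"jaw":165},{"xyz":[0,0,4],"turn":0,"jaw":165},{"xyz":[0,0,4.8],"turn":0,"jaw":165},{"xyz":[0,0,4.8],"turn":0,"jaw":230},{"xyz":[0,0,4.8],"turn":0,"jaw":250}], "force": 30}}

```text
clock: 28.57
position: [0.446, 0.1727, 0.0717]
ee_rot: [2.137, 2.289, 0.026]
force: [0.3, -0.3, 0.7]
width: 0.258
```

Call:
{"api": "arm_command", "payload": {"deltas": [{"xyz":[0,0,0],"turn":0,"jaw":250},{"xyz":[0,0,0],"turn":0,"jaw":250},{"xyz":[0,0,0],"turn":0,"jaw":250}]}}

```text
clock: 28.82
position: [0.4467, 0.1729, 0.0728]
ee_rot: [2.137, 2.288, 0.029]
force: [-1.4, -0.6, 7.2]
width: 0.098
```

```bash
python3 -c "
from h import *
go(.5757,.1822)"
```

```text
pos [0.4467 0.1729 0.0728] tooly yaw 3.93 tilt 1.23 q7 -0.17 w mm 9.1 F [-1.4 -0.6  7.2] t 28.8
D cm [ 0.04 12.93  0.27] turn None rows 4.0
```

Call:
{"api": "arm_command", "payload": {"deltas": [{"xyz":[0,2,0.05],"turn":0,"jaw":250},{"xyz":[0,5,0.1],"turn":0,"jaw":250},{"xyz":[0,8,0.2],"turn":0,"jaw":250},{"xyz":[0,10.5,0.2],"turn":0,"jaw":250},{"xyz":[0,12,0.25],"turn":0,"jaw":250}]}}

```text
clock: 29.23
position: [0.5681, 0.1812, 0.0728]
ee_rot: [2.137, 2.288, 0.029]
force: [-2.1, -0.4, 4.4]
width: 0.099
```

```bash
python3 -c "
from h import *
go(.5757,.1822)"
```

```text
pos [0.5681 0.1812 0.0728] tooly yaw 3.92 tilt 1.22 q7 -0.08 w mm 9.1 F [-2.1 -0.4  4.4] t 29.2
D cm [0.05 0.76 0.02] turn None rows 1.0
```

Call:
{"api": "arm_command", "payload": {"deltas": [{"xyz":[0,0.5,0],"turn":0,"jaw":250},{"xyz":[0,0.9,0],"turn":0,"jaw":250},{"xyz":[0,1.2,0],"turn":0,"jaw":250},{"xyz":[0,1.4,0],"turn":0,"jaw":250}]}}

```text
clock: 29.57
position: [0.576, 0.1817, 0.0727]
ee_rot: [2.141, 2.294, 0.016]
force: [-23.6, -2.6, 18.9]
width: 0.093
```

```bash
python3 -c "
from h import *
go(.5757,.1822)"
```

```text
pos [0.576  0.1817 0.0727] tooly yaw 3.96 tilt 0.62 q7 -0.08 w mm 8.6 F [-23.6  -2.6  18.9] t 29.6
D cm [ 0.05 -0.03 -0.  ] turn None rows 1.0
```

Call:
{"api": "arm_command", "payload": {"deltas": [{"xyz":[0,0,0],"turn":0,"jaw":170},{"xyz":[0,0,0],"turn":0,"jaw":170},{"xyz":[0,0,0],"turn":0,"jaw":170}]}}

```text
clock: 29.82
position: [0.5759, 0.182, 0.0732]
ee_rot: [2.14, 2.294, 0.018]
force: [0.3, -0.6, 0.3]
width: 0.27
```

Call:
{"api": "arm_command", "payload": {"deltas": [{"xyz":[0,0,-3],"turn":0,"jaw":170},{"xyz":[0,0,-6],"turn":0,"jaw":170},{"xyz":[0,0,-9],"turn":0,"jaw":170},{"xyz":[0,0,-12],"turn":0,"jaw":170},{"xyz":[2,-4,-13],"turn":0,"jaw":170}]}}

```text
clock: 30.23
position: [0.5448, 0.1936, 0.2074]
ee_rot: [2.143, 2.28, 0.032]
force: [-0.2, 0.3, 0.8]
width: 0.332
```

Call:
{"api": "arm_command", "payload": {"deltas": [{"xyz":[3,-4,0],"turn":0,"jaw":170},{"xyz":[5,-8,0],"turn":0,"jaw":170},{"xyz":[7,-12,0],"turn":0,"jaw":170},{"xyz":[8,-15,0],"turn":0,"jaw":170},{"xyz":[8,-16,0],"turn":0,"jaw":170}]}}

```text
clock: 30.65
position: [0.3748, 0.266, 0.2039]
ee_rot: [2.137, 2.289, 0.031]
force: [-0.5, -1.0, 0.8]
width: 0.337
```

```bash
python3 -c "
from fix import *
d=fixture();cv2.imwrite('pics/t12.png',np.clip(cv2.resize(d['frame'][90:280,80:440,::-1],None,fx=2.2,fy=2.2,interpolation=3)*1.4,0,255).astype(np.uint8))
d2=get_image('scene');cv2.imwrite('pics/s12.png',np.clip(cv2.resize(d2['frame'][140:280,140:360,::-1],None,fx=3.6,fy=3.6,interpolation=3)*1.4,0,255).astype(np.uint8))
for D in (d,d2):
  P=pts(D);m=(P[...,2]>.078)&(P[...,2]<.1)&(P[...,0]<.582)&(P[...,0]>.54)&(P[...,1]>.1)&(P[...,1]<.26);q=P[m];print('handle',m.sum(),q.mean(0).round(4),q.min(0))
  m=((P[...,2]>.088)&(P[...,2]<.12)&(P[...,0]>.42)&(P[...,0]<.7)&(P[...,1]<-.05)&(P[...,1]>-.36)).astype(np.uint8)
  k,l,st,c=cv2.connectedComponentsWithStats(m)
  for i in range(1,k):
    if st[i,4]>12: q=P[l==i];print('cap',st[i,4],q.mean(0).round(4),np.percentile(q[:,2],70).round(4))
go()"
```

```text
fix 5075 [ 555.6 -186.2] [221.7 260.8] 88.05
bar 601 [ 611.  -187.2] [171.1  39.9] 88.72
bar 607 [ 502.4 -182.4] [169.4  40.8] 88.84
handle 143 [0.5752 0.1839 0.0886] [0.56830628 0.12739325 0.08305846]
cap 54 [ 0.6123 -0.1221  0.1012] 0.1022
cap 57 [ 0.6094 -0.2518  0.1017] 0.1024
cap 54 [ 0.5026 -0.118   0.1008] 0.102
cap 58 [ 0.4991 -0.2471  0.1013] 0.1026
handle 86 [0.5774 0.1893 0.0881] [0.56975893 0.13152349 0.08183815]
cap 32 [ 0.5007 -0.245   0.0987] 0.1011
cap 35 [ 0.5057 -0.1146  0.0992] 0.1018
cap 36 [ 0.6115 -0.248   0.099 ] 0.1018
cap 39 [ 0.616  -0.1188  0.0999] 0.1029
pos [0.3781 0.2642 0.2044] tooly yaw 3.79 tilt 1.36 q7 -0.58 w mm 30.9 F [0.7 0.2 0.9] t 30.8
D cm [0. 0. 0.] turn None rows 0.0
```

View pics/t12.png

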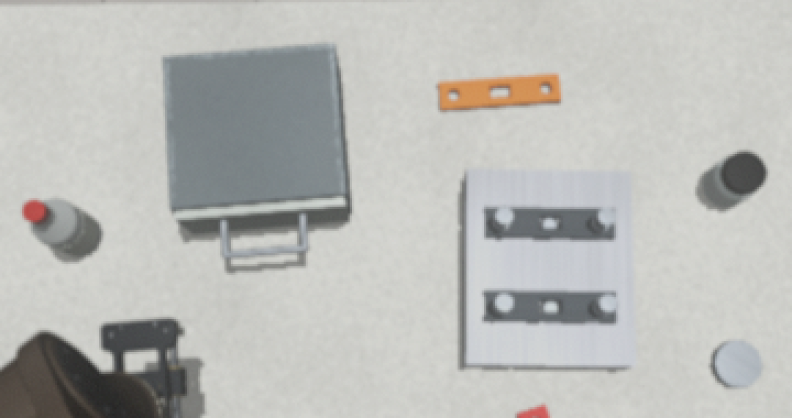

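View pics/s12.png

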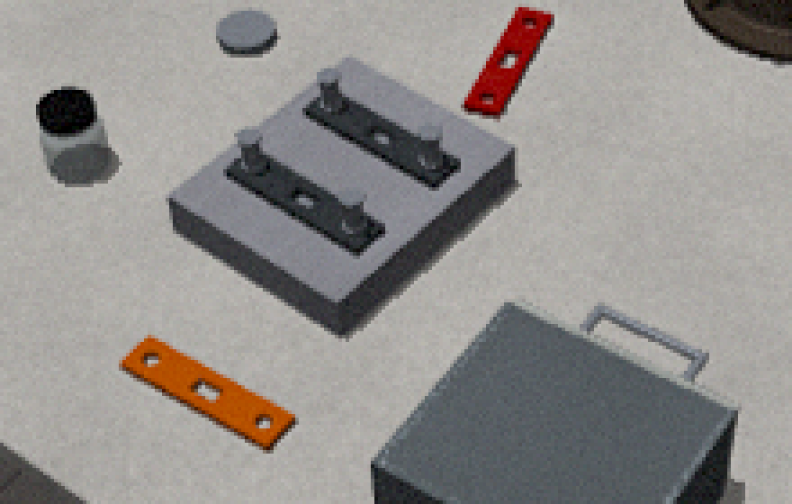

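```bash
python3 -c "
from cell import *
print(sign_off())"
```

```text
the job is handed in; nothing more can be done
None
```

The job is handed in at about 31 s. Both bars were present, and each now has two taper pins driven through its end holes into the fixture. The drawer was pulled out to its stop (28 N against it) for the pins and pushed fully shut again afterwards (24 N against it).

**Pins:** All four stopped firmly at the same height (TCP 70–71 mm) under 36–64 N. The top camera puts their cap tops at about 102 mm, where 101 mm is expected for a seated shoulder. The 1 mm excess is within its noise.

**Bars:** In the last top view both bars lie within about 1° of the fixture. The far bar's centre is about 1 mm from its row and the near bar's about 2–3 mm. The pins leave 1.5 mm of play. The pin caps hide part of the bars in that view, so these centre readings are rough.

**Drawer:** The handle is back at x = 0.575 m, against 0.5756 m at the start.

**Other things:** The bottle, disc, jar and the red and orange look-alikes look unmoved in the pictures. I saw no bar knocked aside during the run.

**Disagreement:** The scene camera reads about 2–4 mm off the top camera. I worked from the top camera, since the arm's own contact positions agreed with it to about 2 mm.

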